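# Fit the amber filter in the photometer cell

### The arm

A 6-joint arm with a two-finger parallel gripper is mounted at the origin on the work surface. World frame = base frame: x ahead of the robot, y to its left, z up, the work surface at z = 0. Lengths are in m, angles in rad, forces in N, time in s.
With the tool pointing down it reaches from about 0.35 to 0.975 m from the base axis. Payload 4.9 kg.
Tool frame: the origin (TCP) lies at the very end of the fingers, on their centre line; the grasp point (between the pads) lies 19 mm behind it; z points along the fingers, y is the line along which they close (so a half turn about z gives the same grasp; the last joint's range is limited). The gripper opens to 85 mm and grips with 20 to 120 N. Pads are 22 mm wide; open, the fingers measure 114 mm over their backs; the gripper's body (76 mm by 85 mm) begins 54 mm behind the grasp point. The pads swing forward as they close: fully open they stand 13 mm farther back than shut.
Start: joints at [1.056, 0.053, 1.613, -0, 1.476, -0.119], TCP at [0.241, 0.577, 0.231] pointing down, gripper open.
Joint ranges: [-3.01, 3.01], [-1.01, 2.22], [0.06, 2.58], [-1.02, 4.17], [0.09, 2.62], [-3.14, 3.14]. Speed limits (rad/s): [2.57, 2.57, 3.14, 3.14, 3.14, 3.14].

### API

Orientations are given as a rotation vector (axis times angle).
In Python, from station import ctrl, imaging gives the robot as it stands.
- The arm moves only by the tool play_rows, never from a script. Its argument "series" is a list of rows, each a list of 3 entries, a list of its own where there are three numbers: the opening, from 0 (shut) to 1 (fully open), then the shift along the tool's x, y, z each as a share of 0.05 m, from -1 to 1, then the turn, a rotation vector about the tool's x, y, z each as a share of 8 degrees, from -1 to 1. In form: [[grip, [dx, dy, dz], [ax, ay, az]], ...]. A call has 1 to 8 rows; each row shifts and turns the commanded pose from where the row before left it, along the tool's axes as they then stand; what a row does not reach is not made up. A row lasts 1/8 s, in which the tool goes at most 62.5 mm and 10.7 degrees, less where a joint would pass 70% of its speed; a pose out of reach is approached as far as the arm can. A call with a number of a shift or a turn outside -1 to 1 is refused whole. A call with a gripper value outside its range is refused whole. The fingers move at their own pace and stop on an object; "force" is the grip in N (left out, the last holds). Time passes only in rows, so rows that do not move let the fingers close. It gives the time, the measured TCP pose, the force, the opening and the grip force at its end, in the units of the state.
- ctrl.get_obs(): the state, without advancing time (a new reading comes with each control period).
- imaging.get_image(name): name is "side" or "top" or "wrist"; returns a dict with "color" (420x560x3 uint8, blue, green, red), "fx", "fy", "cx", "cy" (pixels), "D" ([k1, k2, p1, p2, k3] as OpenCV has them; the pictures are not rectified), "extrinsics" (4x4, takes a point from world to camera coordinates); the wrist camera has in their place "hand_eye" (4x4, takes a point from camera to tool coordinates, whose origin is the TCP and whose axes are the flange's). Camera axes: x right, y down, z forward; pixel columns grow to the right and rows downward; lengths in m; the calibration is good to about 2 mm. A picture is of the moment at which its call begins: read the wrist's pose just before it. There is no depth.
- ctrl.finish_job(): hands the job in; it is judged then, once.
The state is a dict: "t": time; "q": joint angles; "dq": joint speeds; "effort": joint torques, N m; "tool_pos": TCP position; "tool_rot": TCP orientation; "contact_force": force on the tool from outside, world axes, zero at the start; "wrist_torque": the same for the moment, N m; "opening": finger opening in m; "grip_force": force on a finger pad.
Only numpy, scipy, OpenCV 4.12 (cv2) and the standard library are available. Lean on these libraries where they do the work, as an engineer would, in place of code of your own. Each camera call takes 0.05 s, during which the arm holds its last target. There are 200 camera calls.

### The job

Fit the amber filter glass in the photometer: take it out of the rack, lay it flat in the open round cell on top of the photometer (the sloping rest is there for changing your grip on it), and let go of it. Then put the retaining ring over it with its two red lugs down through the cell's two gaps and screw the ring clockwise, seen from above, down against the springy seat until it is snug and stays down. Leave the green glass where it stands and the other things on the bench undisturbed.

Things in the scene. Friction and masses are not known exactly. Their poses are not given: they have to be found in the camera images.
- amber: Amber filter glass in a dark orange rim: a plain disc 62 mm in diameter and 8 mm thick, both faces alike, about 60 g. Origin at its centre; its x axis is the axis of the disc (level while it stands on edge in the rack). Sits in one of the two rack slots.
- green: Green filter glass in a dark green rim, same size and axes as the amber one, in the rack's other slot. Not wanted: leave it alone.
- rack: White filter rack, fixed, 120 (x) by 90 (y) mm, origin under its centre, z up. Slots at x = -35 and +35 mm hold a disc each on edge, disc axis along the rack's x. Slot floor 6 mm above the bench; slot walls (5 mm thick, inner faces 10 mm apart) up to 26 mm; a disc's centre is 37 mm and its top 68 mm up. Discs lift straight up, pinched by their faces.
- rest: Blue sloping rest, fixed, base 90 (y) by 10 mm, x = -45 to +55 mm, origin on the bench, z up. Its plate, 48 mm wide and 5 mm thick, faces the rest's -x and up at 45 degrees, and stops 3.5 mm (up the slope) above the middle of a disc that leans on it, so the disc's left and right rims and the top of its back are free for fingers.
- rest_disc (a point): Where the centre of a leaning disc comes: (0, 0, 75) mm in the rest's frame, disc axis along the rest's (-0.707, 0, 0.707). The disc's lower rim stands between two steel pins, 8 mm thick, 35 degrees either side of its lowest point; they end 3.5 mm proud of its front face. A disc let go over the pins more upright than this tips back on the plate.
- cell: White photometer head, fixed, 150 by 150 by 40 mm, with an aluminium cell on top; origin on the bench on the cell's axis, z up. The cell is two wall arcs (92 mm outside, 84 mm above the bench) with two open gaps on its +x and -x sides, each 64 degrees wide (36 mm at the bore), for fingers or the ring's lugs; in the gaps the floor is the head's top, 40 mm up.
- cell_seat (a point): Centre of the top of the black springy seat, 60 mm above the bench, moving with it. Its rim (4 mm high, flaring from 67 to 71 mm inside) centres the glass: the seated glass has its centre 64 mm up. The walls above carry lips (bore 68 mm, undercut 81 mm) whose undersides slope down clockwise from each gap, a two-start thread: they pull the ring's lugs down.
- seat (a joint): How far the seat is pressed down: 0 = up (it stays up under the glass and ring alone), 0.005 m = fully down. The spring takes 4 N to start, 14 N fully down. Turned clockwise from the gaps, the ring's lugs meet the lips at about 0.6 rad and the seat is fully down, the ring snug and stiff, at about 1.9 rad. It stays where the ring is left.
- ring: Retaining ring, a grey twelve-sided tube 62 mm over flats, 44 mm high, bore 50 mm, about 150 g. Origin at the centre of its underside, z up. Two red lugs, 18 mm wide, 6 mm high, stick out at the foot along +x and -x, 78 mm overall. Flats every 30 degrees, the first facing +x: grip two opposite flats. On the glass its underside is 68 mm and its top 112 mm up; 5 mm lower when snug.
- stand: Grey ring stand, fixed, a plate 120 by 120 by 12 mm with a rubber post 38 mm in diameter and 18 mm high on it, round which the ring stands at the start. Origin under its centre.
- drop_blue: Blue dropper bottle, 32 mm in diameter, 88 mm high, origin under its centre: leave it.
- drop_yellow: Yellow dropper bottle, same size: leave it.
- drop_red: Red dropper bottle, same size: leave it.
- wash: White wash bottle, 64 mm in diameter, 165 mm high, origin under its centre: leave it.
- cutter: Bright green cutter lying on the bench, 140 (x) by 24 by 14 mm, origin under its centre: leave it.
- tube_rack: White tube rack with capped tubes, fixed, 70 (x) by 200 (y) mm, 93 mm high, origin under its centre: an obstacle.
There are look-alikes about, which are no part of the job. What is meant by the amber is not blue, and is the smaller of those in its own colour.

How it is judged:
By the outcome, as a careful person would: the job done as asked, in the order asked, and still so for the second after the job is handed in, with the robot touching nothing.
It also fails if it takes over 72 s, if anything falls off the work surface, if the arm or the gripper's body presses on something with over 40 N, if the wrist force passes 120 N, or if a joint passes its speed limit or range.

## Working session

There is one attempt and no reset: what is moved stays moved. The work goes in short steps, Python scripts to look and compute and a tool call to move; the robot and the scene stay as the last step left them, time stands still between calls to the robot, and variables do not carry over. Pictures are saved under pics/ and viewed, at most 10 in all, crops included, and the job is handed in when it is done.

Besides the shell and the picture viewer there is one more tool, called after ">>>" as name([rows], argument=value, ...), one row to a line, values as JSON. play_rows: Moves the arm, as the interface text tells. Shift numbers are shares of 0.05 m and turn numbers shares of 8 degrees, none past 1 either way. Its arguments: {"type":"object","properties":{"series":{"type":"array"},"force":{"type":"number"}},"required":["series"]}

```bash
ls; mkdir -p pics; python3 - <<'E'
from station import ctrl, imaging
import cv2, numpy as np, pickle
o=ctrl.get_obs(); print(o)
d={}
for n in ("side","top","wrist"):
    im=imaging.get_image(n); d[n]=im
    cv2.imwrite(f"pics/{n}0.png",im["color"])
    print(n,im["fx"],im["fy"],im["cx"],im["cy"],im["D"]); print(np.round(im.get("extrinsics",im.get("hand_eye")),4))
pickle.dump(d,open("cams.pkl","wb"))
E
```

```text
pics
{'t': 0.0, 'q': array([ 1.05600912e+00,  5.33754180e-02,  1.61432353e+00, -2.71741330e-05,
        1.47599622e+00, -1.18989128e-01]), 'dq': array([ 6.65654825e-04,  4.39551302e-04, -4.44580404e-04, -1.70337099e-03,
        1.02947807e-03, -1.48349508e-05]), 'effort': array([ 6.22203679e-04, -3.93687272e+01, -3.70177925e+01, -5.46103945e-05,
        7.02900157e-03,  8.45989007e-06]), 'tool_pos': array([0.24065055, 0.57612326, 0.23003388]), 'tool_rot': array([-0.61753987, -3.07965653,  0.0031508 ]), 'contact_force': array([-0.06337918,  0.17334824, -0.32787838]), 'wrist_torque': array([0.01319201, 0.00322608, 0.00873108]), 'grip_force': 0.0, 'opening': 0.0853435809333083}
side 430.0748346272144 430.0748346272144 283.34337202888526 207.79500163716543 [-0.02587476  0.          0.          0.          0.        ]
[[-0.8824 -0.4703  0.0164  0.4811]
 [-0.3546  0.6417 -0.6801  0.2997]
 [ 0.3093 -0.6059 -0.733   0.9666]
 [ 0.      0.      0.      1.    ]]
top 437.95151968100805 437.95151968100805 286.83663654442773 209.46912658109034 [-0.00712031  0.          0.          0.          0.        ]
[[-0.0166 -0.9996  0.0219 -0.0684]
 [-0.9809  0.012  -0.1943  0.5817]
 [ 0.194  -0.0247 -0.9807  1.1207]
 [ 0.      0.      0.      1.    ]]
wrist 360.14118630494227 360.14118630494227 283.75643846696 214.4364763751006 [0.00293995 0.         0.         0.         0.        ]
[[-5.000e-04 -9.645e-01 -2.640e-01  6.670e-02]
 [ 1.000e+00 -4.000e-04 -5.000e-04 -2.000e-04]
 [ 4.000e-04 -2.640e-01  9.645e-01 -1.432e-01]
 [ 0.000e+00  0.000e+00  0.000e+00  1.000e+00]]
```

View pics/top0.png

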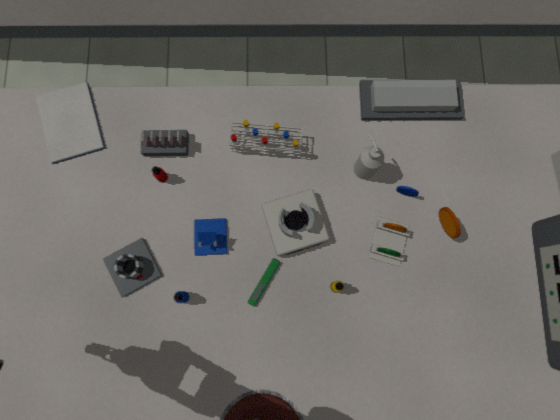

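View pics/side0.png

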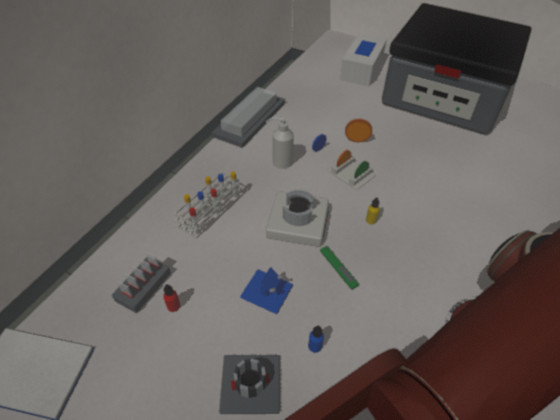

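```bash
cat > h.py <<'E'
import numpy as np, cv2, pickle
from scipy.spatial.transform import Rotation as Ro
def cam(im,obs=None):
    K=np.array([[im["fx"],0,im["cx"]],[0,im["fy"],im["cy"]],[0,0,1]]);D=np.array(im["D"],float)
    if "extrinsics" in im: E=np.array(im["extrinsics"])
    else:
        T=np.eye(4);T[:3,:3]=Ro.from_rotvec(obs["tool_rot"]).as_matrix();T[:3,3]=obs["tool_pos"]
        E=np.linalg.inv(T@np.array(im["hand_eye"]))
    return K,D,E
def ray(c,px):
    K,D,E=c
    u=cv2.undistortPoints(np.array(px,float).reshape(-1,1,2),K,D)[:,0]
    d=np.c_[u,np.ones(len(u))]@E[:3,:3]
    return -E[:3,:3].T@E[:3,3], d/np.linalg.norm(d,axis=1)[:,None]
def onz(c,px,z):
    o,d=ray(c,px); return o+d*((z-o[2])/d[:,2])[:,None]
def proj(c,P):
    K,D,E=c
    return cv2.projectPoints(np.array(P,float).reshape(-1,3),cv2.Rodrigues(E[:3,:3])[0],E[:3,3],K,D)[0][:,0]
def snap(name,file=None):
    from station import ctrl,imaging
    o=ctrl.get_obs(); im=imaging.get_image(name)
    if file: cv2.imwrite(f"pics/{file}.png",im["color"]); pickle.dump((im,o),open(f"pics/{file}.pkl","wb"))
    return im["color"],cam(im,o),o
def load(file):
    im,o=pickle.load(open(f"pics/{file}.pkl","rb")); return im["color"],cam(im,o),o
def plan(p,R,obs=None):
    "tool-axis shift (shares of .05) and turn (shares of 8deg) from measured pose to p,R"
    from station import ctrl
    o=obs or ctrl.get_obs(); R0=Ro.from_rotvec(o["tool_rot"])
    s=R0.inv().apply(np.array(p)-o["tool_pos"])/.05
    a=np.degrees((R0.inv()*R).as_rotvec())/8
    return np.round(s,3),np.round(a,3)
def down(yaw):
    "tool pointing down, tool x at world angle yaw (deg)"
    c,s=np.cos(np.radians(yaw)),np.sin(np.radians(yaw))
    return Ro.from_matrix(np.array([[c,s,0],[s,-c,0],[0,0,-1]]))
E
python3 - <<'E'
from h import *
d=pickle.load(open("cams.pkl","rb")); c=cam(d["top"]);s=cam(d["side"])
for n,px,z in [("cell",(296,219),.075),("amber",(395,228),.055),("green",(388,252),.055),("bigorange",(450,222),.02),("rest",(211,237),0.005),("ring",(129,266),.04),("yellow",(338,286),.08),("bluebot",(181,297),.08),("cutter",(264,282),.01),("wash",(370,160),.1),("blueoval",(407,190),.02),("redbot",(160,174),.08),("tuberack",(268,139),.06)]:
    print(n,np.round(onz(c,[px],z)[0],3))
o=dict(tool_pos=np.array([.2406,.5761,.23]),tool_rot=np.array([-.6175,-3.0797,.00315]))
print(Ro.from_rotvec(o["tool_rot"]).as_matrix().round(3))
# coloured blobs in top view
hsv=cv2.cvtColor(d["top"]["color"],cv2.COLOR_BGR2HSV)
for nm,lo,hi in [("orange",(5,150,80),(20,255,255)),("green",(50,120,40),(80,255,255)),("blue",(105,150,40),(125,255,255))]:
    m=cv2.inRange(hsv,lo,hi); n,l,st,ce=cv2.connectedComponentsWithStats(m)
    print(nm,[(st[i].tolist(),ce[i].round(1).tolist()) for i in range(1,n) if st[i,4]>25])
E
```

```text
cell [ 0.551 -0.1    0.075]
amber [ 0.527 -0.367  0.055]
green [ 0.463 -0.344  0.055]
bigorange [ 0.547 -0.532  0.02 ]
rest [0.516 0.133 0.005]
ring [0.437 0.343 0.04 ]
yellow [ 0.375 -0.204  0.08 ]
bluebot [0.354 0.195 0.08 ]
cutter [ 0.39  -0.013  0.01 ]
wash [ 0.704 -0.3    0.1  ]
blueoval [ 0.64  -0.418  0.02 ]
redbot [0.677 0.26  0.08 ]
tuberack [ 0.78  -0.028  0.06 ]
[[-0.923  0.386 -0.001]
 [ 0.386  0.923 -0.002]
 [ 0.    -0.002 -1.   ]]
orange [([439, 207, 22, 32, 425], [449.3, 222.1]), ([385, 223, 19, 9, 57], [394.0, 225.5])]
green [([378, 248, 22, 8, 79], [388.5, 251.4]), ([249, 259, 31, 47, 286], [265.9, 278.3])]
blue [([397, 186, 21, 10, 134], [407.2, 190.7]), ([195, 219, 32, 36, 1042], [210.2, 236.2]), ([177, 292, 12, 10, 70], [183.5, 296.4])]
```

>>> play_rows([
  [1, [-0.95, -0.7, -0.09], [0, 0, 0]],
  [1, [-0.95, -0.7, -0.09], [0, 0, 0]],
  [1, [-0.95, -0.7, -0.09], [0, 0, 0]],
  [1, [-0.95, -0.7, -0.09], [0, 0, 0]],
  [1, [-0.95, -0.7, -0.09], [0, 0, 0]],
  [1, [-0.95, -0.7, -0.09], [0, 0, 0]],
  [1, [-0.95, -0.7, -0.09], [0, 0, 0]],
  [1, [0, 0, 0], [0, 0, 0]],
])

```text
t: 1.15
tool_pos: [0.4549, 0.2194, 0.263]
tool_rot: [0.627, 3.078, -0.0]
contact_force: [-0.8, 0.5, -1.1]
opening: 0.0855
grip_force: 0.0
```

```bash
python3 - <<'E'
from h import *
im,c,o=snap("wrist","w1"); print(o["t"],o["tool_pos"],o["tool_rot"],o["q"].round(2))
E
```

```text
1.15 [0.45488074 0.21944811 0.26297221] [ 6.27124961e-01  3.07769453e+00 -4.17835749e-04] [ 0.3  -0.26  1.85 -0.    1.55 -0.87]
```

View pics/w1.png

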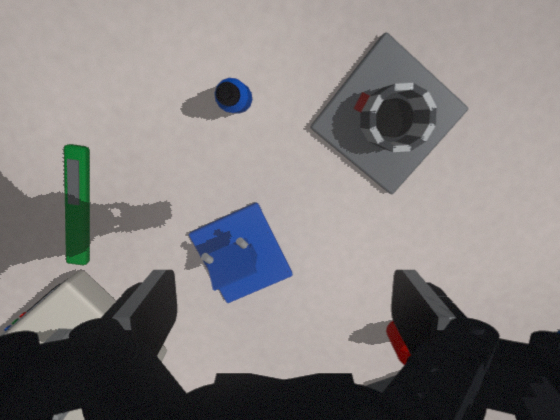

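```bash
python3 - <<'E'
from h import *
im,c,o=load("w1")
hsv=cv2.cvtColor(im,cv2.COLOR_BGR2HSV)
m=cv2.inRange(hsv,(105,120,30),(125,255,255)); n,l,st,ce=cv2.connectedComponentsWithStats(m)
i=1+np.argmax(st[1:,4]); cnt=cv2.findContours((l==i).astype(np.uint8),0,2)[0][0]
print(st[i],cv2.approxPolyDP(cv2.convexHull(cnt),6,True)[:,0].tolist())
C=onz(c,[(188,233),(258,203),(292,273),(226,302)],.01); print("base corners",C[:,:2].round(4).tolist())
for a,b in [(0,1),(1,2),(2,3),(3,0)]: print(np.linalg.norm(C[a]-C[b]),np.degrees(np.arctan2(*(C[b]-C[a])[1::-1])))
P=onz(c,[(208,258),(242,243)],.058);print("pins",P.round(4).tolist())
g=(P[0]+P[1])/2; print("pin mid - centre",g-C.mean(0))
S=onz(c,[(386,33),(468,107),(391,193),(307,128)],.012); print("stand",S.round(4).tolist(),S.mean(0).round(4))
mr=cv2.inRange(hsv,(0,150,60),(6,255,255))|cv2.inRange(hsv,(172,150,60),(180,255,255)); n,l,st,ce=cv2.connectedComponentsWithStats(mr)
print([(st[i].tolist(),ce[i].round(1).tolist(),onz(c,[ce[i]],.018)[0].round(4).tolist()) for i in range(1,n) if st[i,4]>20])
cv2.imwrite("pics/w1crop.png",np.hstack([cv2.resize(im[20:210,290:480],(600,600),interpolation=2)[:, :],cv2.resize(im[190:320,160:310],(200,600))])[:600,:400+400])
cv2.imwrite("pics/ringrest.png",np.vstack([cv2.resize(im[50:180,310:484],(402,300),interpolation=2),cv2.resize(im[190:320,160:334],(402,300),interpolation=2)]))
E
```

```text
[ 189  203  103  100 5776] [[256, 203], [291, 275], [228, 302], [213, 288], [189, 234]]
base corners [[0.4704, 0.092], [0.4695, 0.1811], [0.5639, 0.1833], [0.5677, 0.0942]]
0.08911649162588409 90.5485673091818
0.09432936350719223 1.3381015526151867
0.0891455515204974 -87.49729253342049
0.09736921551143612 -178.6731411514705
pins [[0.4935, 0.1172, 0.058], [0.4924, 0.1565, 0.058]]
pin mid - centre [-0.02495114 -0.00077034  0.048     ]
stand [[0.3602, 0.3699, 0.012], [0.461, 0.4262, 0.012], [0.5168, 0.3227, 0.012], [0.4147, 0.263, 0.012]] [0.4382 0.3455 0.012 ]
[([356, 93, 13, 18, 102], [361.4, 101.6], [0.4118, 0.3241, 0.018]), ([387, 322, 24, 43, 443], [397.7, 342.7], [0.6979, 0.2687, 0.018])]
```

View pics/ringrest.png

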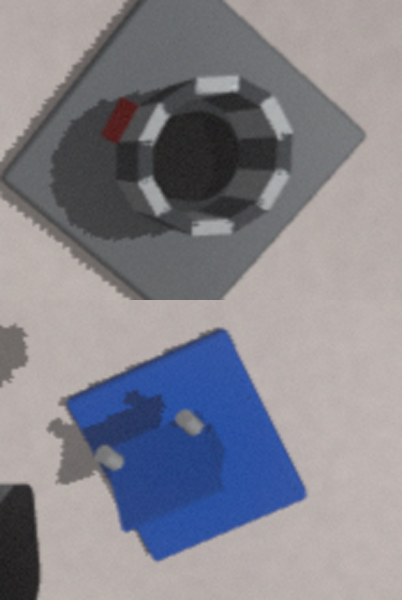

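```bash
cat >> h.py <<'E'
def rows(p,R,n,obs=None):
    "print n row numbers for a straight move to p,R"
    from station import ctrl
    o=obs or ctrl.get_obs(); R0=Ro.from_rotvec(o["tool_rot"]); d=(np.array(p)-o["tool_pos"])/n/.05
    a=(R0.inv()*R).as_rotvec()/n
    for k in range(n): print((R0*Ro.from_rotvec(k*a)).inv().apply(d).round(2).tolist(),(np.degrees(a)/8).round(2).tolist())
E
python3 - <<'E'
from h import *
rows([.51,-.19,.27],down(90),8)
E
```

```text
[-0.53, -0.89, -0.02] [-0.0, -0.0, 1.05]
[-0.65, -0.81, -0.02] [-0.0, -0.0, 1.05]
[-0.76, -0.7, -0.02] [-0.0, -0.0, 1.05]
[-0.86, -0.58, -0.02] [-0.0, -0.0, 1.05]
[-0.93, -0.45, -0.02] [-0.0, -0.0, 1.05]
[-0.99, -0.31, -0.02] [-0.0, -0.0, 1.05]
[-1.02, -0.16, -0.02] [-0.0, -0.0, 1.05]
[-1.04, -0.01, -0.02] [-0.0, -0.0, 1.05]
```

>>> play_rows([
  [1, [-0.53, -0.89, -0.02], [0, 0, 1]],
  [1, [-0.65, -0.81, -0.02], [0, 0, 1]],
  [1, [-0.76, -0.7, -0.02], [0, 0, 1]],
  [1, [-0.86, -0.58, -0.02], [0, 0, 1]],
  [1, [-0.93, -0.45, -0.02], [0, 0, 1]],
  [1, [-0.98, -0.31, -0.02], [0, 0, 1]],
  [1, [-1, -0.16, -0.02], [0, 0, 1]],
  [1, [-1, 0, -0.02], [0, 0, 1]],
])

```text
t: 2.2
tool_pos: [0.5206, -0.1828, 0.2704]
tool_rot: [-2.158, -2.282, -0.001]
contact_force: [0.2, -0.1, -0.2]
opening: 0.0852
grip_force: 0.0
```

```bash
python3 - <<'E'
from h import *
im,c,o=snap("wrist","w2"); print(o["t"],o["tool_pos"],o["q"].round(2),np.abs(o["dq"]).max().round(3))
rows([.47,-.42,.25],down(70),5)
E
```

```text
2.2 [ 0.52061011 -0.18284118  0.27044512] [-0.47 -0.14  1.74  0.    1.55 -0.53] 0.598
[-0.92, -0.25, 0.08] [0.0, 0.01, 0.57]
[-0.93, -0.17, 0.08] [0.0, 0.01, 0.57]
[-0.94, -0.1, 0.08] [0.0, 0.01, 0.57]
[-0.95, -0.02, 0.08] [0.0, 0.01, 0.57]
[-0.95, 0.05, 0.08] [0.0, 0.01, 0.57]
```

View pics/w2.png

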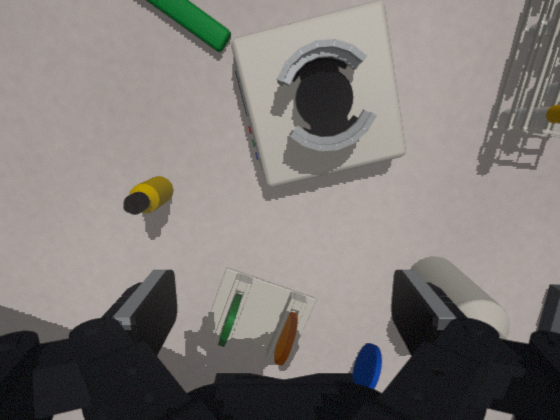

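>>> play_rows([
  [1, [-0.92, -0.25, 0.08], [0, 0, 0.57]],
  [1, [-0.93, -0.17, 0.08], [0, 0, 0.57]],
  [1, [-0.94, -0.1, 0.08], [0, 0, 0.57]],
  [1, [-0.95, 0, 0.08], [0, 0, 0.57]],
  [0.7, [-0.95, 0.05, 0.08], [0, 0, 0.57]],
  [0.6, [0, 0, 0], [0, 0, 0]],
  [0.6, [0, 0, 0], [0, 0, 0]],
])

```text
t: 3.12
tool_pos: [0.4736, -0.4139, 0.2503]
tool_rot: [-2.562, -1.816, -0.001]
contact_force: [0.2, 0.7, -0.3]
opening: 0.0515
grip_force: 0.0
```

```bash
python3 - <<'E'
from h import *
im,c,o=snap("wrist","w3"); print(o["t"],o["tool_pos"],o["opening"],np.abs(o["dq"]).max().round(3))
cr=im; 
p=proj(c,[[.527,-.367,.05]])[0]; print(p)
x,y=p.astype(int); x0=max(0,min(560-240,x-120)); y0=max(0,min(420-180,y-90)); print(x0,y0)
cv2.imwrite("pics/w3c.png",cv2.resize(im[y0:y0+180,x0:x0+240],(800,600),interpolation=2))
E
```

```text
3.125 [ 0.47355453 -0.4138864   0.25032532] 0.05152719647082384 0.015
[321.59744486 121.11579876]
201 31
```

View pics/w3c.png

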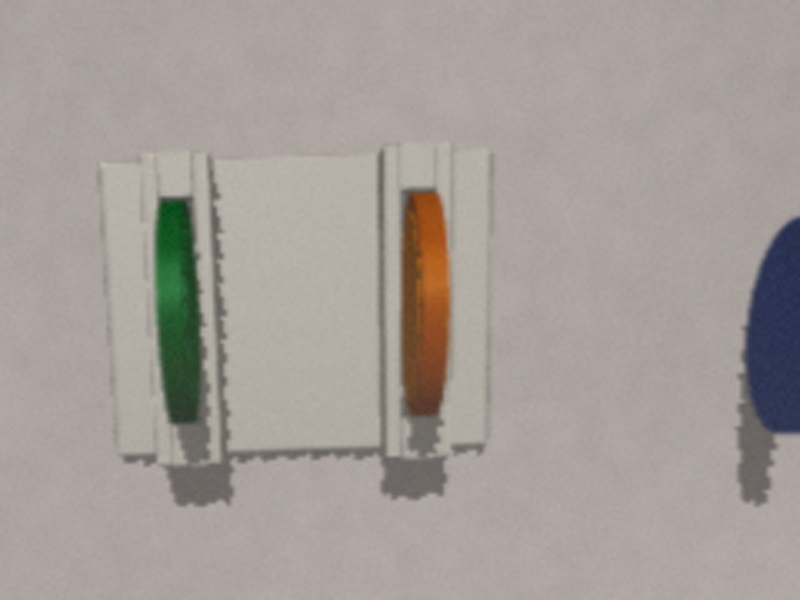

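```bash
python3 - <<'E'
from h import *
im,c,o=load("w3")
f=lambda L,z: onz(c,np.array(L)/3.3333+[201,31],z)
B=f([(100,163),(492,150),(485,447),(121,457)],.006); print(B.round(4).tolist(),B.mean(0).round(4))
for a,b in [(0,1),(1,2),(2,3),(3,0)]: print(np.linalg.norm(B[a]-B[b]).round(4),np.degrees(np.arctan2(*(B[b]-B[a])[1::-1])).round(1))
W=f([(383,147),(451,145),(448,455),(386,457)],.026); print("walls",W.mean(0),np.degrees(np.arctan2(*(W[3]-W[0])[1::-1])),np.degrees(np.arctan2(*(W[2]-W[1])[1::-1])))
print("top rim",f([(434,300)],.068))
hsv=cv2.cvtColor(im,cv2.COLOR_BGR2HSV); m=cv2.inRange(hsv,(5,150,60),(20,255,255)); m[:, :300]=0
n,l,st,ce=cv2.connectedComponentsWithStats(m);print([(st[i].tolist(),ce[i].round(1).tolist()) for i in range(1,n) if st[i,4]>40])
E
```

```text
[[0.4569, -0.3001, 0.006], [0.5702, -0.3361, 0.006], [0.5423, -0.4215, 0.006], [0.4304, -0.3855, 0.006]] [ 0.4999 -0.3608  0.006 ]
0.1189 -17.6
0.0899 -108.1
0.1176 162.2
0.0894 72.8
walls [ 0.53289109 -0.37113945  0.026     ] -107.43644587888771 -107.76197269513244
top rim [[ 0.5333075  -0.36888028  0.068     ]]
[([322, 89, 14, 60, 660], [328.5, 117.4]), ([352, 226, 71, 58, 2374], [391.7, 252.0])]
```

```bash
python3 - <<'E'
from h import *
o=load("w3")[2]
rows([.533,-.3712,.12],down(72.3),3,o)
E
```

```text
[0.4, 0.28, 0.87] [-0.0, -0.0, -0.07]
[0.4, 0.28, 0.87] [-0.0, -0.0, -0.07]
[0.39, 0.29, 0.87] [-0.0, -0.0, -0.07]
```

>>> play_rows([
  [0.6, [0.4, 0.28, 0.87], [0, 0, -0.07]],
  [0.6, [0.4, 0.28, 0.87], [0, 0, -0.07]],
  [0.6, [0.4, 0.28, 0.87], [0, 0, -0.07]],
  [0.6, [0, 0, 0.5], [0, 0, 0]],
  [0.6, [0, 0, 0], [0, 0, 0]],
  [0.6, [0, 0, 0], [0, 0, 0]],
])

```text
t: 3.92
tool_pos: [0.533, -0.3722, 0.0972]
tool_rot: [2.535, 1.851, 0.001]
contact_force: [0.3, 0.0, -0.4]
opening: 0.0514
grip_force: 0.0
```

```bash
python3 - <<'E'
from h import *
im,c,o=snap("wrist"); print(o["t"],o["tool_pos"],np.abs(o["dq"]).max().round(3))
# amber rim top edges near mid
hsv=cv2.cvtColor(im,cv2.COLOR_BGR2HSV); m=cv2.inRange(hsv,(5,130,50),(22,255,255))
n,l,st,ce=cv2.connectedComponentsWithStats(m);print([(st[i].tolist(),ce[i].round(1).tolist(),onz(c,[ce[i]],.06)[0].round(4).tolist()) for i in range(1,n) if st[i,4]>60])
print(plan([.533,-.3712,.045],down(72.3)))
E
```

```text
3.925 [ 0.53295754 -0.37217366  0.09716308] 0.019
[([275, 177, 16, 106, 1493], [282.4, 228.8], [0.5351, -0.3632, 0.06]), ([419, 393, 12, 27, 211], [423.5, 409.2], [0.5818, -0.4993, 0.06])]
(array([ 0.03 , -0.015,  1.055]), array([ 0.024,  0.01 , -0.007]))
```

>>> play_rows([
  [0.6, [0.02, -0.01, 0.53], [0, 0, 0]],
  [0.6, [0.01, 0, 0.53], [0, 0, 0]],
  [0.3, [0, 0, 0], [0, 0, 0]],
  [0, [0, 0, 0], [0, 0, 0]],
  [0, [0, 0, 0], [0, 0, 0]],
  [0, [0, 0, 0], [0, 0, 0]],
  [0, [0, 0, 0], [0, 0, 0]],
], force=40)

```text
t: 4.85
tool_pos: [0.5332, -0.372, 0.0448]
tool_rot: [2.535, 1.849, 0.001]
contact_force: [-0.6, 0.5, 5.8]
opening: 0.0069
grip_force: 43.1
```

```bash
python3 - <<'E'
from h import *
o=dict(tool_pos=np.array([.5332,-.372,.20]),tool_rot=down(72.3).as_rotvec())
rows([.505,.05,.22],down(90),8,o)
E
```

```text
[0.98, -0.39, -0.05] [0.0, 0.0, -0.28]
[1.0, -0.35, -0.05] [0.0, 0.0, -0.28]
[1.01, -0.31, -0.05] [0.0, 0.0, -0.28]
[1.02, -0.27, -0.05] [0.0, 0.0, -0.28]
[1.03, -0.23, -0.05] [0.0, 0.0, -0.28]
[1.04, -0.19, -0.05] [0.0, 0.0, -0.28]
[1.05, -0.15, -0.05] [0.0, 0.0, -0.28]
[1.05, -0.11, -0.05] [0.0, 0.0, -0.28]
```

>>> play_rows([
  [0, [0, 0, -0.2], [0, 0, 0]],
  [0, [0, 0, -0.9], [0, 0, 0]],
  [0, [0, 0, -1], [0, 0, 0]],
  [0, [0, 0, -1], [0, 0, 0]],
])

```text
t: 5.35
tool_pos: [0.5315, -0.3703, 0.1988]
tool_rot: [-2.538, -1.851, 0.0]
contact_force: [1.4, -0.5, -0.6]
opening: 0.0073
grip_force: 42.1
```

>>> play_rows([
  [0, [0.9, -0.36, -0.05], [0, 0, -0.28]],
  [0, [1, -0.35, -0.05], [0, 0, -0.28]],
  [0, [1, -0.31, -0.05], [0, 0, -0.28]],
  [0, [1, -0.27, -0.05], [0, 0, -0.28]],
  [0, [1, -0.23, -0.05], [0, 0, -0.28]],
  [0, [1, -0.19, -0.05], [0, 0, -0.28]],
  [0, [1, -0.15, -0.05], [0, 0, -0.28]],
  [0, [0.5, 0, 0], [0, 0, -0.28]],
])

```text
t: 6.35
tool_pos: [0.507, 0.014, 0.2153]
tool_rot: [2.215, 2.228, 0.001]
contact_force: [-0.3, -0.5, -1.4]
opening: 0.0071
grip_force: 42.1
```

>>> play_rows([
  [0, [0, 0, 0], [0, 0, 0]],
  [0, [0, 0, 0], [0, 0, 0]],
])

```text
t: 6.6
tool_pos: [0.5076, 0.0112, 0.2148]
tool_rot: [2.22, 2.223, -0.001]
contact_force: [-0.1, 0.1, 0.2]
opening: 0.0069
grip_force: 42.1
```

```bash
python3 - <<'E'
from h import *
im,c,o=snap("wrist","w4"); print(o["t"],o["tool_pos"],Ro.from_rotvec(o["tool_rot"]).as_matrix().round(3).tolist(),np.abs(o["dq"]).max().round(3))
cv2.imwrite("pics/w4v.png",cv2.resize(im,(800,600)))
E
```

```text
6.6 [0.50760281 0.01118633 0.21482046] [[-0.002, 1.0, -0.0], [1.0, 0.002, -0.0], [-0.0, -0.0, -1.0]] 0.017
```

View pics/w4v.png

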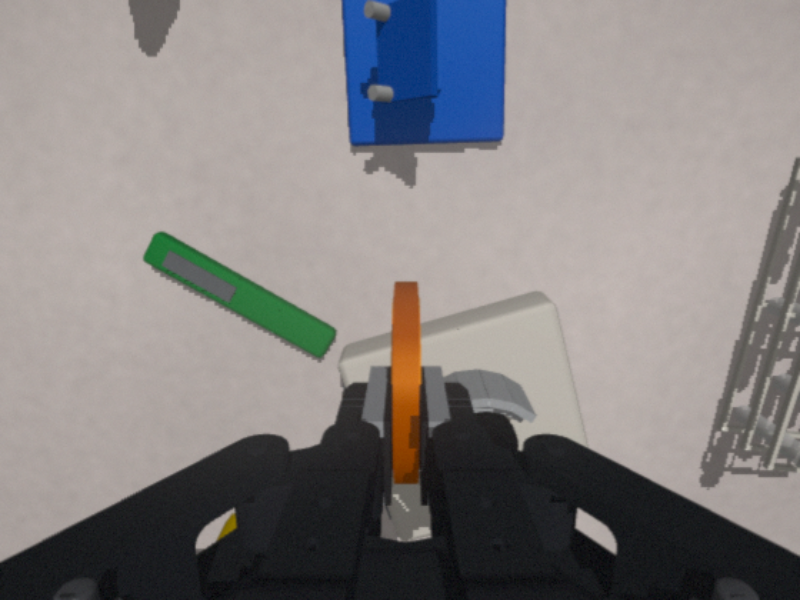

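```bash
python3 - <<'E'
from h import *
im,c,o=load("w4")
f=lambda L,z: onz(c,np.array(L)*.7,z)
B=f([(345,5),(352,143),(503,138),(506,5)],.01); print("base",B.round(4).tolist(), np.degrees(np.arctan2(*(B[1]-B[0])[::-1][1:])), np.degrees(np.arctan2(*(B[3]-B[2])[1::-1])),np.degrees(np.arctan2(*(B[2]-B[1])[1::-1])))
print("pins tips", f([(367,7),(369,92)],.060).round(4).tolist(), "roots",f([(388,14),(392,93)],.052).round(4).tolist(), "plate bottom corners",f([(437,96)],.1).round(4).tolist())
T=lambda t:o["tool_pos"]+Ro.from_rotvec(o["tool_rot"]).apply(t)
print("disc ends px", proj(c,[T([.031,0,.008]),T([-.031,0,.008]),T([0,.0,-.023])])/.7)
a=np.radians(np.linspace(0,360,181)); P=np.array([T([.031*np.cos(t),0,.008+.031*np.sin(t)]) for t in a]); q=proj(c,P)/.7; print("extent rows",q[:,1].min(),q[:,1].max(), q[:,0].mean())
hsv=cv2.cvtColor(im,cv2.COLOR_BGR2HSV); m=cv2.inRange(hsv,(5,150,60),(22,255,255)); ys,xs=np.nonzero(m[:, 255:310]); print("seen rows",ys.min()/.7,ys.max()/.7, (xs.mean()+255)/.7)
mb=cv2.inRange(hsv,(105,120,30),(125,255,255)); ys,xs=np.nonzero(mb)
for r in (30,60,90): 
  x=np.nonzero(mb[r])[0]; print(r,x.min(),x.max(), onz(c,[(x.min(),r),(x.max()+1,r)],.01)[:,:2].round(4).tolist())
for cc in (260,300,330): y=np.nonzero(mb[:,cc])[0]; print("bottom",cc,y.max(),onz(c,[(cc,y.max()+1)],.01)[:,:2].round(4).tolist())
E
```

```text
base [[0.4709, 0.1709, 0.01], [0.473, 0.0915, 0.01], [0.5702, 0.0946, 0.01], [0.5681, 0.171, 0.01]] -88.47964845061824 91.60461860663125 1.861407291751014
pins tips [[0.4875, 0.1566, 0.06], [0.4878, 0.1157, 0.06]] roots [[0.4981, 0.1554, 0.052], [0.5, 0.1162, 0.052]] plate bottom corners [[0.5222, 0.1089, 0.1]]
disc ends px [[405.74585544 287.26274352]
 [405.7976282  468.44293892]
 [405.89930772 430.95660812]]
extent rows 284.68065827953154 485.79923133409596 405.7818651454276
seen rows 282.8571428571429 482.8571428571429 405.35540720961285
30 241 353 [[0.4698, 0.1501], [0.569, 0.1502]]
60 243 352 [[0.4708, 0.1257], [0.5694, 0.1258]]
90 245 351 [[0.4719, 0.1003], [0.5698, 0.1004]]
bottom 260 100 [[0.4855, 0.0907]]
bottom 300 99 [[0.5224, 0.0916]]
bottom 330 98 [[0.55, 0.0925]]
```

```bash
cat >> h.py <<'E'
REST=np.array([.515,.1363,0]); RZ=Ro.from_euler('z',1.7,degrees=True)
R45=RZ*Ro.from_euler('y',45,degrees=True)*down(90)
def place(up,nor): # TCP for disc centre offset from rest_disc
    n=RZ.apply([-.7071,0,.7071]); u=RZ.apply([.7071,0,.7071])
    return REST+[0,0,.075]+u*(up+.008)+n*nor
E
python3 - <<'E'
from h import *
p=place(.07,.02); print(p)
rows(p,R45,7)
E
```

```text
[0.55599375 0.13751667 0.1442958 ]
[0.36, 0.14, 0.2] [0.8, -0.01, -0.03]
[0.36, 0.16, 0.18] [0.8, -0.01, -0.03]
[0.36, 0.18, 0.16] [0.8, -0.01, -0.03]
[0.36, 0.2, 0.14] [0.8, -0.01, -0.03]
[0.36, 0.22, 0.12] [0.8, -0.01, -0.03]
[0.36, 0.23, 0.09] [0.8, -0.01, -0.03]
[0.36, 0.24, 0.07] [0.8, -0.01, -0.03]
```

>>> play_rows([
  [0, [0.36, 0.14, 0.2], [0.8, -0.01, -0.03]],
  [0, [0.36, 0.16, 0.18], [0.8, -0.01, -0.03]],
  [0, [0.36, 0.18, 0.16], [0.8, -0.01, -0.03]],
  [0, [0.36, 0.2, 0.14], [0.8, -0.01, -0.03]],
  [0, [0.36, 0.22, 0.12], [0.8, -0.01, -0.03]],
  [0, [0.36, 0.23, 0.09], [0.8, -0.01, -0.03]],
  [0, [0.36, 0.24, 0.07], [0.8, -0.01, -0.03]],
  [0, [0, 0, 0], [0, 0, 0]],
])

```text
t: 7.65
tool_pos: [0.5555, 0.1377, 0.1406]
tool_rot: [-1.733, -1.79, 0.742]
contact_force: [-0.7, -0.3, -0.5]
opening: 0.0072
grip_force: 42.1
```

```bash
python3 - <<'E'
from h import *
from station import ctrl
o=ctrl.get_obs(); print(o["tool_pos"],o["q"].round(2)); print(plan(place(.07,.02),R45)); print(plan(place(.003,.002),R45))
E
```

```text
[0.55551613 0.1377346  0.14064716] [0.09 0.51 1.36 0.05 2.06 0.06]
(array([-0.005, -0.045, -0.058]), array([-0.018,  0.001,  0.017]))
(array([-0.005,  0.318,  1.281]), array([-0.018,  0.001,  0.017]))
```

>>> play_rows([
  [0, [0, 0.1, 0.4], [0, 0, 0]],
  [0, [0, 0.1, 0.4], [0, 0, 0]],
  [0, [0, 0.08, 0.25], [0, 0, 0]],
  [0, [0, 0, 0], [0, 0, 0]],
  [0, [0, 0, 0], [0, 0, 0]],
])

```text
t: 8.28
tool_pos: [0.5291, 0.1376, 0.0984]
tool_rot: [-1.737, -1.795, 0.737]
contact_force: [0.1, -0.2, -0.7]
opening: 0.0071
grip_force: 42.1
```

```bash
python3 - <<'E'
from h import *
im,c,o=snap("side","s1"); print(o["contact_force"]); print(plan(place(.0,.0),R45))
x,y=proj(c,[REST+[0,0,.08]])[0].astype(int); print(x,y)
cv2.imwrite("pics/s1c.png",cv2.resize(im[y-75:y+75,x-100:x+100],(800,600),interpolation=2))
E
```

```text
[ 0.14038667 -0.21015608 -0.69074416]
(array([-0.018,  0.127,  0.378]), array([0.037, 0.002, 0.024]))
267 273
```

>>> play_rows([
  [0, [0, 0.04, 0.15], [0, 0, 0]],
  [0, [0, 0.04, 0.1], [0, 0, 0]],
  [0, [0, 0, 0], [0, 0, 0]],
  [0, [0, 0, 0], [0, 0, 0]],
])

```text
t: 8.82
tool_pos: [0.5228, 0.1375, 0.086]
tool_rot: [-1.736, -1.794, 0.738]
contact_force: [0.3, 0.6, -0.7]
opening: 0.0071
grip_force: 42.1
```

```bash
python3 - <<'E'
from h import *
from station import ctrl
o=ctrl.get_obs();print(o["contact_force"],np.abs(o["dq"]).max()); print(plan(place(.0,.0),R45))
E
```

```text
[ 0.3252025   0.62160024 -0.74106781] 0.005465628184382396
(array([-0.018,  0.044,  0.107]), array([0.024, 0.002, 0.023]))
```

>>> play_rows([
  [0, [-0.01, 0.02, 0.05], [0, 0, 0]],
  [0, [0, 0, 0.03], [0, 0, 0]],
  [0, [0, 0, 0], [0, 0, 0]],
])

```text
t: 9.2
tool_pos: [0.5206, 0.1369, 0.0824]
tool_rot: [-1.736, -1.794, 0.738]
contact_force: [-0.6, -0.8, 0.1]
opening: 0.0073
grip_force: 42.1
```

```bash
python3 - <<'E'
from h import *
im,c,o=snap("side","s2");print(o["contact_force"],np.abs(o["dq"]).max()); print(plan(place(.0,.0),R45))
x,y=proj(c,[REST+[0,0,.08]])[0].astype(int); print(x,y)
cv2.imwrite("pics/s2c.png",cv2.resize(im[y-60:y+60,x-80:x+80],(800,600),interpolation=2))
E
```

```text
[-0.60519068 -0.76472355  0.05099709] 0.003435988598021597
(array([-0.008,  0.025,  0.027]), array([0.024, 0.002, 0.023]))
267 273
```

View pics/s2c.png

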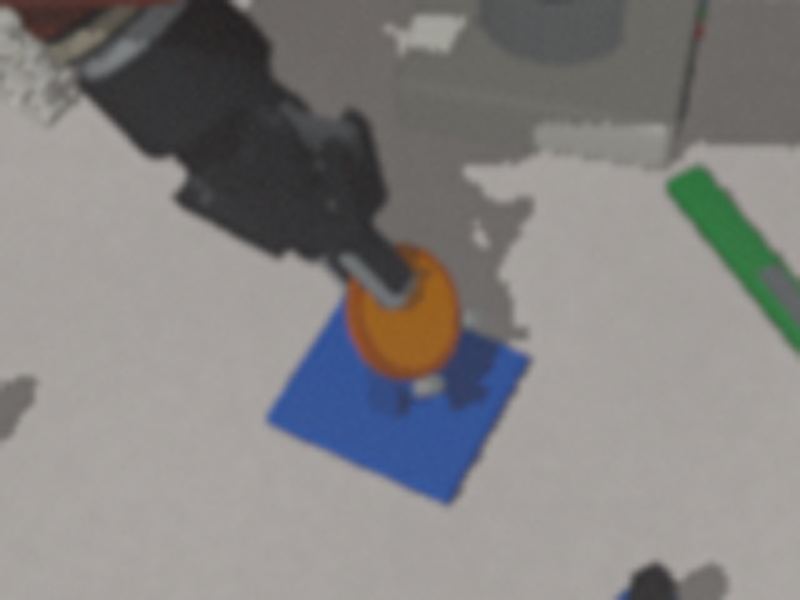

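>>> play_rows([
  [0, [0, 0.01, 0.02], [0, 0, 0]],
  [0.15, [0, 0, 0], [0, 0, 0]],
  [0.25, [0, 0, 0], [0, 0, 0]],
  [0.3, [0, 0, 0], [0, 0, 0]],
  [0.3, [0, 0, -0.2], [0, 0, 0]],
  [0.3, [0, 0, -0.6], [0, 0, 0]],
  [0.3, [0, 0, -1], [0, 0, 0]],
  [0.5, [0, 0, -1], [0, 0, 0]],
])

```text
t: 10.25
tool_pos: [0.6201, 0.1398, 0.1824]
tool_rot: [-1.736, -1.795, 0.737]
contact_force: [1.3, -0.7, -0.1]
opening: 0.0418
grip_force: 0.0
```

```bash
python3 - <<'E'
from h import *
im,c,o=snap("side","s3");print(o["tool_pos"],o["q"].round(2))
hsv=cv2.cvtColor(im,cv2.COLOR_BGR2HSV); m=cv2.inRange(hsv,(5,130,60),(22,255,255)); n,l,st,ce=cv2.connectedComponentsWithStats(m)
print([(st[i].tolist(),ce[i].round(1).tolist()) for i in range(1,n) if st[i,4]>40])
# expected front-face ellipse of seated disc
nn=RZ.apply([-.7071,0,.7071]);u=RZ.apply([.7071,0,.7071]);v=RZ.apply([0,1,0])
ct=REST+[0,0,.075]; t=np.radians(np.arange(0,360,3))
P=np.array([ct+nn*s+.031*(np.cos(a)*u+np.sin(a)*v) for a in t for s in(.004,-.004)]);q=proj(c,P);print("expect",q.min(0),q.max(0),q.mean(0))
E
```

```text
[0.62010105 0.13982778 0.18240402] [0.09 0.61 1.14 0.05 2.17 0.06]
[([425, 54, 63, 104, 1618], [462.7, 113.6]), ([447, 57, 12, 23, 75], [452.1, 67.9]), ([413, 79, 35, 17, 150], [430.4, 85.8]), ([382, 88, 69, 72, 840], [419.1, 118.0]), ([131, 100, 91, 30, 464], [177.1, 113.8]), ([118, 109, 32, 18, 136], [135.2, 116.2]), ([176, 119, 81, 34, 604], [214.8, 131.8]), ([253, 121, 23, 11, 53], [262.6, 125.8]), ([135, 125, 45, 40, 457], [157.5, 142.7]), ([396, 127, 17, 12, 54], [404.4, 132.7]), ([187, 143, 25, 8, 65], [200.5, 147.1]), ([469, 155, 15, 12, 54], [476.7, 159.8]), ([487, 231, 40, 39, 363], [506.3, 249.0]), ([480, 260, 23, 24, 124], [490.7, 270.1]), ([257, 263, 22, 25, 427], [267.3, 275.2]), ([525, 268, 12, 26, 81], [530.3, 280.6]), ([479, 278, 65, 96, 818], [513.0, 325.1]), ([529, 278, 31, 60, 573], [545.3, 307.4]), ([484, 298, 24, 32, 121], [494.6, 315.2]), ([454, 330, 28, 27, 140], [466.4, 343.3]), ([498, 330, 18, 27, 109], [506.9, 344.1]), ([545, 330, 15, 28, 114], [552.6, 344.8]), ([475, 339, 10, 13, 50], [479.8, 345.7]), ([510, 355, 12, 16, 58], [516.0, 363.1]), ([532, 375, 28, 13, 99], [550.4, 381.6]), ([499, 380, 15, 12, 47], [505.2, 384.4])]
expect [255.74403464 260.8849914 ] [279.106442   288.35995687] [267.51647737 274.6103537 ]
```

```bash
cat >> h.py <<'E'
RG=RZ*Ro.from_euler('y',-45,degrees=True)*down(0)
def grip(out,up=0): # TCP for regrip, TCP .015 past disc midplane minus out
    n=RZ.apply([-.7071,0,.7071]); u=RZ.apply([.7071,0,.7071])
    return REST+[0,0,.075]+n*(out-.015)+u*up
E
python3 - <<'E'
from h import *
from station import ctrl
print(RG.as_matrix().round(2).tolist())
o=ctrl.get_obs(); print("A")
rows([.55,.137,.27],down(45),8,o)
print("B"); rows(grip(.09),RG,9,dict(tool_pos=np.array([.55,.137,.27]),tool_rot=down(45).as_rotvec()))
E
```

```text
[[0.71, 0.03, 0.71], [0.02, -1.0, 0.02], [0.71, 0.0, -0.71]]
A
[-0.0, -0.28, -0.02] [-0.65, 0.28, 0.69]
[-0.03, -0.27, -0.04] [-0.65, 0.28, 0.69]
[-0.05, -0.26, -0.07] [-0.65, 0.28, 0.69]
[-0.07, -0.25, -0.09] [-0.65, 0.28, 0.69]
[-0.09, -0.23, -0.12] [-0.65, 0.28, 0.69]
[-0.11, -0.21, -0.14] [-0.65, 0.28, 0.69]
[-0.12, -0.19, -0.17] [-0.65, 0.28, 0.69]
[-0.13, -0.16, -0.19] [-0.65, 0.28, 0.69]
B
[-0.14, -0.13, 0.32] [-0.24, 0.59, 0.57]
[-0.18, -0.13, 0.3] [-0.24, 0.59, 0.57]
[-0.21, -0.13, 0.28] [-0.24, 0.59, 0.57]
[-0.24, -0.12, 0.25] [-0.24, 0.59, 0.57]
[-0.27, -0.1, 0.23] [-0.24, 0.59, 0.57]
[-0.3, -0.09, 0.2] [-0.24, 0.59, 0.57]
[-0.32, -0.07, 0.17] [-0.24, 0.59, 0.57]
[-0.34, -0.05, 0.14] [-0.24, 0.59, 0.57]
[-0.35, -0.03, 0.11] [-0.24, 0.59, 0.57]
```

>>> play_rows([
  [0.5, [0, -0.28, -0.02], [-0.65, 0.28, 0.69]],
  [0.5, [-0.03, -0.27, -0.04], [-0.65, 0.28, 0.69]],
  [0.5, [-0.05, -0.26, -0.07], [-0.65, 0.28, 0.69]],
  [0.7, [-0.07, -0.25, -0.09], [-0.65, 0.28, 0.69]],
  [1, [-0.09, -0.23, -0.12], [-0.65, 0.28, 0.69]],
  [1, [-0.11, -0.21, -0.14], [-0.65, 0.28, 0.69]],
  [1, [-0.12, -0.19, -0.17], [-0.65, 0.28, 0.69]],
  [1, [-0.13, -0.16, -0.19], [-0.65, 0.28, 0.69]],
])

```text
t: 11.3
tool_pos: [0.5454, 0.1366, 0.265]
tool_rot: [-2.897, -1.203, 0.01]
contact_force: [-0.8, 0.6, -0.1]
opening: 0.0853
grip_force: 0.0
```

>>> play_rows([
  [1, [-0.14, -0.13, 0.32], [-0.24, 0.59, 0.57]],
  [1, [-0.18, -0.13, 0.3], [-0.24, 0.59, 0.57]],
  [1, [-0.21, -0.13, 0.28], [-0.24, 0.59, 0.57]],
  [1, [-0.24, -0.12, 0.25], [-0.24, 0.59, 0.57]],
  [1, [-0.27, -0.1, 0.23], [-0.24, 0.59, 0.57]],
  [1, [-0.3, -0.09, 0.2], [-0.24, 0.59, 0.57]],
  [1, [-0.32, -0.07, 0.17], [-0.24, 0.59, 0.57]],
  [1, [-0.34, -0.05, 0.14], [-0.24, 0.59, 0.57]],
])

```text
t: 12.3
tool_pos: [0.4656, 0.1342, 0.1391]
tool_rot: [-2.942, -0.179, -1.06]
contact_force: [0.2, -0.5, 0.4]
opening: 0.0857
grip_force: 0.0
```

>>> play_rows([
  [1, [-0.35, -0.03, 0.11], [-0.24, 0.59, 0.57]],
  [1, [0, 0, 0], [0, 0, 0]],
  [1, [0, 0, 0], [0, 0, 0]],
])

```text
t: 12.68
tool_pos: [0.4568, 0.1345, 0.1256]
tool_rot: [-2.901, -0.051, -1.18]
contact_force: [0.3, 0.2, 0.5]
opening: 0.085
grip_force: 0.0
```

```bash
python3 - <<'E'
from h import *
im,c,o=snap("wrist","w5"); print(o["t"],o["tool_pos"],o["q"].round(2),np.abs(o["dq"]).max().round(3))
print(plan(grip(.09),RG),plan(grip(0),RG))
hsv=cv2.cvtColor(im,cv2.COLOR_BGR2HSV); m=cv2.inRange(hsv,(5,110,50),(24,255,255)); n,l,st,ce=cv2.connectedComponentsWithStats(m)
print([(st[i].tolist(),ce[i].round(1).tolist()) for i in range(1,n) if st[i,4]>100])
nn=RZ.apply([-.7071,0,.7071]);u=RZ.apply([.7071,0,.7071]);v=RZ.apply([0,1,0])
ct=REST+[0,0,.075]; t=np.radians(np.arange(0,360,3))
P=np.array([ct+nn*.004+.031*(np.cos(a)*u+np.sin(a)*v) for a in t]);q=proj(c,P);print("expect",q.min(0),q.max(0),q.mean(0))
E
```

```text
12.675 [0.45678762 0.13453007 0.12558743] [ 0.2  -0.76  2.54 -0.21  0.61  1.86] 0.03
(array([ 0.094, -0.003,  0.04 ]), array([0.001, 0.088, 0.032])) (array([ 0.116, -0.003,  1.84 ]), array([0.001, 0.088, 0.032]))
[([232, 165, 99, 97, 7488], [280.6, 213.4])]
expect [233.39908647 167.35254196] [332.98977551 262.96260042] [283.19314994 216.06888078]
```

>>> play_rows([
  [1, [0.1, -0.02, 0.2], [0, 0.09, 0.03]],
  [1, [0.04, 0, 0.5], [0, 0, 0]],
  [1, [0, 0, 0.5], [0, 0, 0]],
  [1, [0, 0, 0.4], [0, 0, 0]],
  [1, [0, 0, 0.2], [0, 0, 0]],
  [1, [0, 0, 0], [0, 0, 0]],
  [1, [0, 0, 0], [0, 0, 0]],
], force=40)

```text
t: 13.6
tool_pos: [0.525, 0.1372, 0.0656]
tool_rot: [-2.893, -0.042, -1.196]
contact_force: [0.2, -0.1, 0.0]
opening: 0.0853
grip_force: 0.0
```

```bash
python3 - <<'E'
from h import *
im,c,o=snap("wrist","w6"); print(o["t"],o["tool_pos"],o["contact_force"],np.abs(o["dq"]).max().round(3))
print(plan(grip(0),RG))
hsv=cv2.cvtColor(im,cv2.COLOR_BGR2HSV); m=cv2.inRange(hsv,(5,110,50),(24,255,255)); n,l,st,ce=cv2.connectedComponentsWithStats(m)
print([(st[i].tolist(),ce[i].round(1).tolist()) for i in range(1,n) if st[i,4]>100])
T=lambda t:o["tool_pos"]+Ro.from_rotvec(o["tool_rot"]).apply(t)
t=np.radians(np.arange(0,360,3))
q=proj(c,[T([.031*np.cos(a),.031*np.sin(a),-.019]) for a in t]);print("tool-centred",q.min(0),q.max(0))
E
```

```text
13.6 [0.52498651 0.13723204 0.06558189] [ 0.21781519 -0.12631917  0.03551633] 0.017
(array([-0.004,  0.014,  0.028]), array([ 0.004,  0.007, -0.002]))
[([200, 214, 162, 152, 19076], [280.3, 289.9])]
tool-centred [201.57183677 220.0476136 ] [364.41844645 367.49259221]
```

>>> play_rows([
  [1, [0.015, -0.015, 0.02], [0, 0, 0]],
  [0.5, [0, 0, 0], [0, 0, 0]],
  [0.5, [0, 0, 0], [0, 0, 0]],
  [0.5, [0, 0, 0], [0, 0, 0]],
  [0.5, [0, 0, 0], [0, 0, 0]],
], force=40)

```text
t: 14.28
tool_pos: [0.5249, 0.1382, 0.0646]
tool_rot: [-2.894, -0.043, -1.195]
contact_force: [-11.4, -2.6, 10.1]
opening: 0.0603
grip_force: 39.6
```

>>> play_rows([
  [0.5, [0, 0, -0.1], [0, 0, 0]],
  [0.5, [0, 0, -0.4], [0, 0, 0]],
  [0.5, [0, 0, -0.8], [0, 0, 0]],
  [0.5, [-0.4, 0, -0.4], [0, 0, 0]],
  [0.5, [0, 0, 0], [0, 0, 0]],
])

```text
t: 14.9
tool_pos: [0.4501, 0.1362, 0.1105]
tool_rot: [-2.892, -0.044, -1.197]
contact_force: [1.3, -0.9, -1.0]
opening: 0.0602
grip_force: 43.8
```

```bash
python3 - <<'E'
from h import *
im,c,o=snap("wrist","w7"); print(o["t"],o["tool_pos"],o["contact_force"],o["opening"],o["grip_force"])
hsv=cv2.cvtColor(im,cv2.COLOR_BGR2HSV); m=cv2.inRange(hsv,(5,110,50),(24,255,255)); n,l,st,ce=cv2.connectedComponentsWithStats(m)
print([(st[i].tolist(),ce[i].round(1).tolist()) for i in range(1,n) if st[i,4]>300])
i=1+np.argmax(st[1:,4]); cnt=cv2.findContours((l==i).astype(np.uint8),0,1)[0][0]; print(cv2.fitEllipse(cv2.convexHull(cnt)))
T=lambda t:o["tool_pos"]+Ro.from_rotvec(o["tool_rot"]).apply(t)
t=np.radians(np.arange(0,360,3))
for z in(-.015,-.019,-.024): q=proj(c,[T([.031*np.cos(a),.031*np.sin(a),z]) for a in t]);print(z,"tool-centred",q.min(0),q.max(0),cv2.fitEllipse(q.astype(np.float32)))
print("A");rows([.46,.02,.25],down(45),8,o)
print("B"); rows([.535,-.25,.25],down(104),8,dict(tool_pos=np.array([.46,.02,.25]),tool_rot=down(45).as_rotvec()))
E
```

```text
14.9 [0.45007825 0.13621462 0.11047892] [ 1.25058583 -0.91673921 -0.98199648] 0.060155280426349815 43.778141140937805
[([204, 213, 161, 152, 19246], [283.9, 289.0])]
((283.8859558105469, 288.959716796875), (151.62344360351562, 161.96836853027344), 91.86580657958984)
-0.015 tool-centred [203.8202343  217.03640767] [362.20045819 360.99436529] ((283.0101318359375, 289.0158386230469), (143.9579315185547, 158.38243103027344), 90.0526351928711)
-0.019 tool-centred [201.57302567 220.0484121 ] [364.41954493 367.49319405] ((282.9960021972656, 293.7713623046875), (147.4447479248047, 162.85037231445312), 90.05003356933594)
-0.024 tool-centred [198.57906898 224.07618678] [367.37597293 376.11927638] ((282.9771423339844, 300.098388671875), (152.0430450439453, 168.8037567138672), 90.04681396484375)
A
[0.26, 0.29, -0.24] [0.27, -0.67, -0.64]
[0.21, 0.3, -0.27] [0.27, -0.67, -0.64]
[0.15, 0.31, -0.3] [0.27, -0.67, -0.64]
[0.1, 0.31, -0.32] [0.27, -0.67, -0.64]
[0.04, 0.3, -0.34] [0.27, -0.67, -0.64]
[-0.02, 0.29, -0.35] [0.27, -0.67, -0.64]
[-0.08, 0.27, -0.36] [0.27, -0.67, -0.64]
[-0.13, 0.25, -0.36] [0.27, -0.67, -0.64]
B
[-0.34, 0.61, 0.0] [0.0, 0.0, -0.92]
[-0.42, 0.56, 0.0] [0.0, 0.0, -0.92]
[-0.49, 0.5, 0.0] [0.0, 0.0, -0.92]
[-0.55, 0.44, 0.0] [0.0, 0.0, -0.92]
[-0.6, 0.36, 0.0] [0.0, 0.0, -0.92]
[-0.64, 0.28, 0.0] [0.0, 0.0, -0.92]
[-0.67, 0.2, 0.0] [0.0, 0.0, -0.92]
[-0.69, 0.11, 0.0] [0.0, 0.0, -0.92]
```

>>> play_rows([
  [0.5, [0.26, 0.29, -0.24], [0.27, -0.67, -0.64]],
  [0.5, [0.21, 0.3, -0.27], [0.27, -0.67, -0.64]],
  [0.5, [0.15, 0.31, -0.3], [0.27, -0.67, -0.64]],
  [0.5, [0.1, 0.31, -0.32], [0.27, -0.67, -0.64]],
  [0.5, [0.04, 0.3, -0.34], [0.27, -0.67, -0.64]],
  [0.5, [-0.02, 0.29, -0.35], [0.27, -0.67, -0.64]],
  [0.5, [-0.08, 0.27, -0.36], [0.27, -0.67, -0.64]],
  [0.5, [-0.13, 0.25, -0.36], [0.27, -0.67, -0.64]],
])

```text
t: 15.95
tool_pos: [0.4585, 0.0195, 0.2467]
tool_rot: [-2.909, -1.177, -0.009]
contact_force: [-0.5, 0.7, -0.7]
opening: 0.0605
grip_force: 43.8
```

>>> play_rows([
  [0.5, [-0.34, 0.61, 0], [0, 0, -0.92]],
  [0.5, [-0.42, 0.56, 0], [0, 0, -0.92]],
  [0.5, [-0.49, 0.5, 0], [0, 0, -0.92]],
  [0.5, [-0.55, 0.44, 0], [0, 0, -0.92]],
  [0.5, [-0.6, 0.36, 0], [0, 0, -0.92]],
  [0.5, [-0.64, 0.28, 0], [0, 0, -0.92]],
  [0.5, [-0.67, 0.2, 0], [0, 0, -0.92]],
  [0.5, [-0.69, 0.11, 0], [0, 0, -0.92]],
])

```text
t: 16.95
tool_pos: [0.5285, -0.2525, 0.2439]
tool_rot: [1.955, 2.459, 0.016]
contact_force: [0.1, -0.2, -1.0]
opening: 0.0601
grip_force: 43.8
```

>>> play_rows([
  [0.5, [0, 0, 0], [0, 0, 0]],
  [0.5, [0, 0, 0], [0, 0, 0]],
])

```text
t: 17.2
tool_pos: [0.5277, -0.2505, 0.2443]
tool_rot: [-1.961, -2.454, -0.016]
contact_force: [-0.2, 0.5, -1.1]
opening: 0.0601
grip_force: 43.8
```

```bash
python3 - <<'E'
from h import *
im,c,o=snap("wrist","w8"); print(o["t"],o["tool_pos"],o["opening"],o["grip_force"],np.abs(o["dq"]).max().round(3)); R=Ro.from_rotvec(o["tool_rot"]).as_matrix(); print(R.round(3).tolist())
q=proj(c,[[.551,-.1,.06]])[0]; print(q)
x,y=q.astype(int); x0,y0=max(0,x-100),max(0,y-75); print(x0,y0)
cv2.imwrite("pics/w8c.png",cv2.resize(im[y0:y0+150,x0:x0+200],(800,600),interpolation=2))
E
```

```text
17.2 [ 0.52772838 -0.25048156  0.24431177] 0.06012058997559752 43.774123191833496 0.026
[[-0.221, 0.975, 0.006], [0.975, 0.221, 0.008], [0.006, 0.008, -1.0]]
[349.80410342  22.85517609]
249 0
```

View pics/w8c.png

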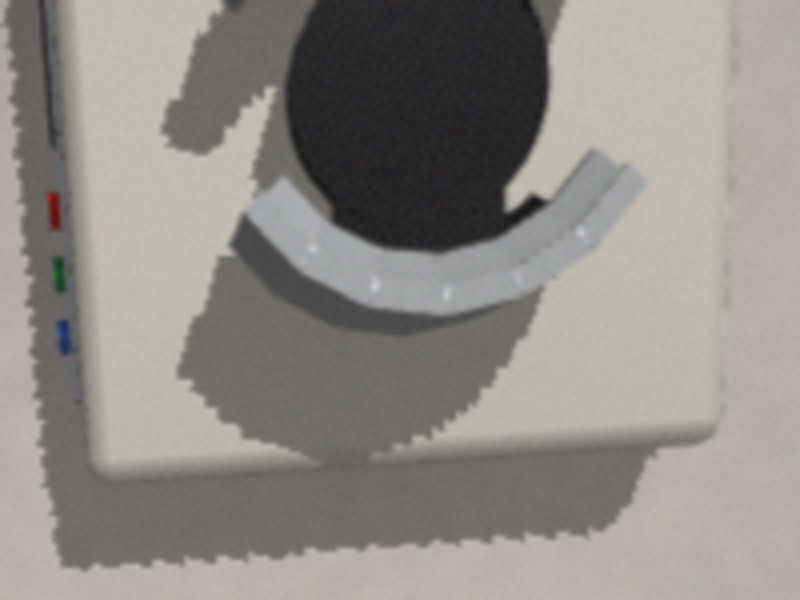

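```bash
python3 - <<'E'
from h import *
from scipy.optimize import least_squares as ls
ang=lambda a,b: np.degrees(np.arctan2(b[1]-a[1],b[0]-a[0])).round(2)
im,c,o=load("w8"); f=lambda L,z: onz(c,np.array(L)/4+[249,0],z)
A=f([(248,212),(300,268),(360,300),(440,314),(520,290),(590,245),(645,182)],.084)
s=ls(lambda p:np.hypot(A[:,0]-p[0],A[:,1]-p[1])-.046,[.55,-.1]).x; print("w8 arc",s,(np.hypot(*(A[:,:2]-s).T)*1e3).round(1)); 
e0,e1=ang(s,A[0]),ang(s,A[-1]); print("ends",e0,e1,"yaw",(e0+e1)/2+90)
H=f([(95,475),(715,440),(60,0),(735,0),(720,400)],.037); print("head edge yaw",ang(H[0],H[1]),ang(H[4],H[3])-90)
im,c,o=load("w2")
hsv=cv2.cvtColor(im,cv2.COLOR_BGR2HSV); g=hsv[...,2]
m=(cv2.inRange(im[30:165,240:400],(0,0,0),(48,48,48))); n,l,st,ce=cv2.connectedComponentsWithStats(m); i=1+np.argmax(st[1:,4]); print(st[i],ce[i]+[240,30])
cnt=cv2.findContours((l==i).astype(np.uint8),0,1)[0][0]; e=cv2.fitEllipse(cv2.convexHull(cnt)); print(e, onz(c,[np.array(e[0])+[240,30]],.062))
H=onz(c,[(232,40),(382,2),(405,152),(270,184)],.038); print("w2 head",H.round(4).tolist(),H.mean(0),[ang(H[0],H[1]),ang(H[3],H[2]),ang(H[3],H[0])-90,ang(H[2],H[1])-90])
A=onz(c,[(278,80),(296,56),(322,42),(345,45),(366,62)],.084); B=onz(c,[(291,136),(318,150),(345,147),(365,130),(374,113)],.084)
C=np.vstack([A,B]); s=ls(lambda p:np.hypot(C[:,0]-p[0],C[:,1]-p[1])-p[2],[.55,-.1,.046]).x; print("w2 arcs",s,(np.hypot(*(C[:,:2]-s[:2]).T)*1e3).round(1))
print([ang(s,p) for p in(A[0],A[-1],B[0],B[-1])])
E
```

```text
w8 arc [ 0.55375831 -0.09847434] [45.9 46.  46.  46.5 45.5 45.7 46.4]
ends -130.0 -16.08 yaw 16.960000000000008
head edge yaw 15.83 16.5
[  53   27   64   79 3504] [324.0984589  96.1586758]
((85.5195541381836, 66.09484100341797), (64.77900695800781, 81.70307159423828), 171.33370971679688) [[ 0.55459648 -0.09657004  0.062     ]]
w2 head [[0.4637, -0.0494, 0.038], [0.6025, -0.0094, 0.038], [0.6438, -0.1454, 0.038], [0.5061, -0.1865, 0.038]] [ 0.55402957 -0.09766791  0.038     ] [np.float64(16.08), np.float64(16.62), np.float64(17.209999999999994), np.float64(16.879999999999995)]
w2 arcs [ 0.55313494 -0.09981852  0.04458996] [44.8 43.5 45.5 45.2 44.2 44.3 44.8 45.4 44.3 44.1]
[np.float64(163.29), np.float64(45.23), np.float64(-130.68), np.float64(-12.83)]
```

```bash
python3 - <<'E'
from h import *
rows([.554,-.0993,.13],down(106.5),5)
E
```

```text
[0.56, 0.23, 0.46] [0.01, -0.01, -0.09]
[0.56, 0.24, 0.46] [0.01, -0.01, -0.09]
[0.56, 0.25, 0.46] [0.01, -0.01, -0.09]
[0.55, 0.26, 0.46] [0.01, -0.01, -0.09]
[0.55, 0.26, 0.46] [0.01, -0.01, -0.09]
```

>>> play_rows([
  [0.5, [0.56, 0.23, 0.46], [0.01, -0.01, -0.09]],
  [0.5, [0.56, 0.24, 0.46], [0.01, -0.01, -0.09]],
  [0.5, [0.56, 0.25, 0.46], [0.01, -0.01, -0.09]],
  [0.5, [0.55, 0.26, 0.46], [0.01, -0.01, -0.09]],
  [0.5, [0.55, 0.26, 0.46], [0.01, -0.01, -0.09]],
  [0.5, [0, 0, 0], [0, 0, 0]],
  [0.5, [0, 0, 0], [0, 0, 0]],
])

```text
t: 18.12
tool_pos: [0.5544, -0.1, 0.1321]
tool_rot: [1.878, 2.513, 0.0]
contact_force: [-0.3, -1.1, 0.5]
opening: 0.0601
grip_force: 43.8
```

```bash
python3 - <<'E'
from h import *
from station import ctrl
o=ctrl.get_obs(); print(o["tool_pos"],o["contact_force"],o["q"].round(2))
print(plan([.554,-.0993,.055],down(106.5)))
E
```

```text
[ 0.55435961 -0.10001646  0.13211111] [-0.26844095 -1.05451359  0.49747634] [-0.31 -0.01  1.85 -0.    1.3  -0.6 ]
(array([ 0.021, -0.008,  1.542]), array([ 0.022,  0.026, -0.006]))
```

>>> play_rows([
  [0.5, [0.02, -0.01, 0.4], [0.02, 0.03, 0]],
  [0.5, [0, 0, 0.4], [0, 0, 0]],
  [0.5, [0, 0, 0.4], [0, 0, 0]],
  [0.5, [0, 0, 0.25], [0, 0, 0]],
  [0.5, [0, 0, 0], [0, 0, 0]],
  [0.5, [0, 0, 0], [0, 0, 0]],
])

```text
t: 18.88
tool_pos: [0.5538, -0.0993, 0.0593]
tool_rot: [-1.881, -2.515, -0.001]
contact_force: [-0.0, 0.2, 0.3]
opening: 0.0602
grip_force: 43.8
```

>>> play_rows([
  [0.5, [0, 0, 0.08], [0, 0, 0]],
  [0.5, [0, 0, 0.07], [0, 0, 0]],
  [0.5, [0, 0, 0], [0, 0, 0]],
  [0.5, [0, 0, 0], [0, 0, 0]],
])

```text
t: 19.38
tool_pos: [0.5532, -0.0991, 0.0514]
tool_rot: [-1.88, -2.515, -0.001]
contact_force: [-0.2, 0.3, -0.2]
opening: 0.0603
grip_force: 43.8
```

>>> play_rows([
  [0.5, [0, 0, 0.03], [0, 0, 0]],
  [0.5, [0, 0, 0], [0, 0, 0]],
  [0.5, [0, 0, 0.02], [0, 0, 0]],
  [0.5, [0, 0, 0], [0, 0, 0]],
])

```text
t: 19.88
tool_pos: [0.5533, -0.0991, 0.0493]
tool_rot: [-1.88, -2.515, -0.001]
contact_force: [-0.8, -0.2, 3.2]
opening: 0.0605
grip_force: 44.0
```

>>> play_rows([
  [0.85, [0, 0, 0], [0, 0, 0]],
  [0.85, [0, 0, 0], [0, 0, 0]],
  [0.85, [0, 0, 0], [0, 0, 0]],
  [0.85, [0, 0, -0.2], [0, 0, 0]],
  [0.85, [0, 0, -0.6], [0, 0, 0]],
  [0.85, [0, 0, -1], [0, 0, 0]],
  [0.85, [0, 0, -1], [0, 0, 0]],
  [0.85, [-1, 0, -0.5], [0, 0, 0]],
])

```text
t: 20.88
tool_pos: [0.569, -0.1462, 0.2188]
tool_rot: [1.874, 2.516, 0.005]
contact_force: [1.2, -0.1, -0.0]
opening: 0.0725
grip_force: 0.0
```

>>> play_rows([
  [1, [-1, 0, 0], [0, 0, 0]],
  [1, [-0.4, 0, 0], [0, 0, 0]],
  [1, [0, 0, 0], [0, 0, 0]],
  [1, [0, 0, 0], [0, 0, 0]],
])

```text
t: 21.38
tool_pos: [0.5869, -0.2132, 0.2131]
tool_rot: [-1.878, -2.514, -0.001]
contact_force: [0.1, 0.1, 0.4]
opening: 0.0853
grip_force: 0.0
```

```bash
python3 - <<'E'
from h import *
im,c,o=snap("wrist","w9"); print(o["t"],o["tool_pos"],o["opening"],np.abs(o["dq"]).max().round(3))
hsv=cv2.cvtColor(im,cv2.COLOR_BGR2HSV); m=cv2.inRange(hsv,(5,110,40),(24,255,255)); n,l,st,ce=cv2.connectedComponentsWithStats(m)
for i in range(1,n):
  if st[i,4]>200:
    cnt=cv2.findContours((l==i).astype(np.uint8),0,1)[0][0]; e=cv2.fitEllipse(cv2.convexHull(cnt)); print(st[i].tolist(),e,onz(c,[e[0]],.068).round(4).tolist())
t=np.radians(np.arange(0,360,3)); q=proj(c,[[.5537+.031*np.cos(a),-.0983+.031*np.sin(a),.068] for a in t]).astype(np.float32); print("expected",cv2.fitEllipse(q),q.min(0),q.max(0))
E
```

```text
21.375 [ 0.58689729 -0.21317091  0.21312934] 0.08530791813790427 0.009
[242, 0, 85, 88, 6075] ((284.1043395996094, 40.6080436706543), (84.05479431152344, 94.39933776855469), 1.5150997638702393) [[0.5528, -0.098, 0.068]]
[536, 117, 24, 23, 460] ((552.228515625, 128.09213256835938), (24.02962303161621, 32.728179931640625), 85.36224365234375) [[0.7705, -0.0989, 0.068]]
expected ((285.1770935058594, 39.97280502319336), (84.49898529052734, 92.3321762084961), 0.40454214811325073) [242.92789    -6.1782722] [327.4263    86.124725]
```

```bash
python3 - <<'E'
from h import *
rows([.488,.283,.21],down(129),11)
E
```

```text
[0.92, 0.08, 0.01] [-0.0, -0.0, -0.26]
[0.91, 0.12, 0.01] [-0.0, -0.0, -0.26]
[0.91, 0.15, 0.01] [-0.0, -0.0, -0.26]
[0.9, 0.18, 0.01] [-0.0, -0.0, -0.26]
[0.89, 0.21, 0.01] [-0.0, -0.0, -0.26]
[0.89, 0.24, 0.01] [-0.0, -0.0, -0.26]
[0.88, 0.28, 0.01] [-0.0, -0.0, -0.26]
[0.87, 0.31, 0.01] [-0.0, -0.0, -0.26]
[0.86, 0.34, 0.01] [-0.0, -0.0, -0.26]
[0.84, 0.37, 0.01] [-0.0, -0.0, -0.26]
[0.83, 0.4, 0.01] [-0.0, -0.0, -0.26]
```

>>> play_rows([
  [1, [0.92, 0.08, 0.01], [0, 0, -0.26]],
  [1, [0.91, 0.12, 0.01], [0, 0, -0.26]],
  [1, [0.91, 0.15, 0.01], [0, 0, -0.26]],
  [1, [0.9, 0.18, 0.01], [0, 0, -0.26]],
  [1, [0.89, 0.21, 0.01], [0, 0, -0.26]],
  [1, [0.89, 0.24, 0.01], [0, 0, -0.26]],
  [1, [0.88, 0.28, 0.01], [0, 0, -0.26]],
  [1, [0.87, 0.31, 0.01], [0, 0, -0.26]],
])

```text
t: 22.42
tool_pos: [0.5134, 0.149, 0.2102]
tool_rot: [-1.493, -2.762, -0.002]
contact_force: [0.7, -0.1, -0.6]
opening: 0.0853
grip_force: 0.0
```

>>> play_rows([
  [1, [0.86, 0.34, 0.01], [0, 0, -0.26]],
  [1, [0.84, 0.37, 0.01], [0, 0, -0.26]],
  [1, [0.83, 0.4, 0.01], [0, 0, -0.26]],
  [1, [0, 0, 0], [0, 0, 0]],
  [1, [0, 0, 0], [0, 0, 0]],
])

```text
t: 23.05
tool_pos: [0.4866, 0.2823, 0.2088]
tool_rot: [-1.343, -2.839, -0.001]
contact_force: [-0.5, -0.6, 1.1]
opening: 0.0858
grip_force: 0.0
```

```bash
python3 - <<'E'
from h import *
im,c,o=snap("wrist","w10"); print(o["t"],o["tool_pos"],o["q"].round(2),np.abs(o["dq"]).max().round(3))
x,y=proj(c,[[.4382,.3455,.05]])[0].astype(int); print(x,y); x0=max(0,x-80);y0=max(0,y-60); print(x0,y0)
cv2.imwrite("pics/w10c.png",cv2.resize(im[y0:y0+120,x0:x0+160],(800,600),interpolation=2))
hsv=cv2.cvtColor(im,cv2.COLOR_BGR2HSV)
mr=cv2.inRange(hsv,(0,120,40),(8,255,255))|cv2.inRange(hsv,(170,120,40),(180,255,255)); n,l,st,ce=cv2.connectedComponentsWithStats(mr)
print([(st[i].tolist(),ce[i].round(1).tolist(),onz(c,[ce[i]],.018)[0].round(4).tolist()) for i in range(1,n) if st[i,4]>15])
E
```

```text
23.05 [0.48662232 0.28228135 0.20882271] [ 0.39 -0.08  1.78  0.    1.44 -0.29] 0.027
287 99
207 39
[([329, 89, 4, 22, 64], [331.0, 99.5], [0.4674, 0.371, 0.018]), ([245, 90, 6, 22, 89], [246.6, 101.1], [0.4106, 0.3227, 0.018])]
```

View pics/w10c.png

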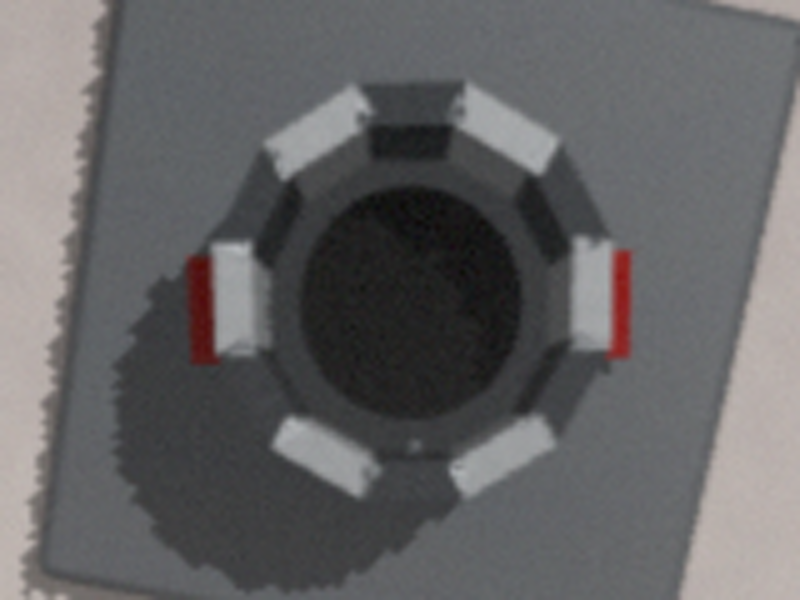

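```bash
python3 - <<'E'
from h import *
im,c,o=load("w10")
f=lambda L,z: onz(c,np.array(L)/5+[207,39],z)
F=f([(211,242),(216,357),(612,237),(608,355),(357,85),(462,83),(370,497),(460,497),(265,150),(558,175),(275,445),(552,420)],.056)
print(F.round(4).tolist(),"mean",F.mean(0)); print("LR centre",F[:4].mean(0))
d=(F[2]+F[3]-F[0]-F[1]); print(np.degrees(np.arctan2(d[1],d[0])))
L=f([(189,256),(192,363),(631,250),(629,356)],.018); print("lugs",L.mean(0),np.linalg.norm((L[2]+L[3]-L[0]-L[1])/2)); d=(L[2]+L[3]-L[0]-L[1]); print(np.degrees(np.arctan2(d[1],d[0])))
p=[*((F[:4].mean(0)+L.mean(0))/2)[:2],.09]; print(p); rows(p,down(130.3),4)
E
```

```text
[[0.4097, 0.3332, 0.056], [0.4209, 0.3201, 0.056], [0.4575, 0.3732, 0.056], [0.4686, 0.3596, 0.056], [0.4131, 0.3651, 0.056], [0.4252, 0.3754, 0.056], [0.4534, 0.3187, 0.056], [0.4646, 0.3279, 0.056], [0.408, 0.3489, 0.056], [0.4451, 0.3747, 0.056], [0.4365, 0.3154, 0.056], [0.4682, 0.3464, 0.056]] mean [0.43923484 0.34655894 0.056     ]
LR centre [0.43917371 0.34651402 0.056     ]
39.82170910578644
lugs [0.43919732 0.34692139 0.018     ] 0.0777871981655557
40.152538633248135
[np.float64(0.43918551704869646), np.float64(0.34671770449125056), 0.09]
[0.4, 0.02, 0.59] [-0.0, -0.0, -0.03]
[0.4, 0.02, 0.59] [-0.0, -0.0, -0.03]
[0.4, 0.02, 0.59] [-0.0, -0.0, -0.03]
[0.4, 0.03, 0.59] [-0.0, -0.0, -0.03]
```

>>> play_rows([
  [1, [0.4, 0.02, 0.55], [0, 0, -0.03]],
  [1, [0.4, 0.02, 0.55], [0, 0, -0.03]],
  [1, [0.4, 0.02, 0.55], [0, 0, -0.03]],
  [1, [0.4, 0.03, 0.55], [0, 0, 0]],
  [1, [0, 0, 0], [0, 0, 0]],
  [1, [0, 0, 0], [0, 0, 0]],
])

```text
t: 23.85
tool_pos: [0.4408, 0.3461, 0.1002]
tool_rot: [-1.329, -2.846, -0.003]
contact_force: [-0.2, 0.1, 1.1]
opening: 0.0854
grip_force: 0.0
```

```bash
python3 - <<'E'
from h import *
from station import ctrl
o=ctrl.get_obs(); print(o["tool_pos"])
print(plan([.4392,.3467,.036],down(130)))
E
```

```text
[0.440771   0.34612436 0.10021544]
(array([ 0.028, -0.019,  1.284]), array([ 0.012, -0.008, -0.005]))
```

>>> play_rows([
  [1, [0.03, -0.02, 0.4], [0.01, -0.01, 0]],
  [1, [0, 0, 0.4], [0, 0, 0]],
  [1, [0, 0, 0.48], [0, 0, 0]],
  [1, [0, 0, 0], [0, 0, 0]],
  [0.5, [0, 0, 0], [0, 0, 0]],
  [0.5, [0, 0, 0], [0, 0, 0]],
  [0.5, [0, 0, 0], [0, 0, 0]],
  [0.5, [0, 0, 0], [0, 0, 0]],
], force=60)

```text
t: 24.85
tool_pos: [0.4388, 0.3477, 0.0363]
tool_rot: [1.327, 2.847, 0.002]
contact_force: [0.6, 0.9, 4.1]
opening: 0.0606
grip_force: 67.3
```

```bash
python3 - <<'E'
from h import *
rows([.553,-.0973,.17],down(106.5),10,dict(tool_pos=np.array([.4388,.3477,.18]),tool_rot=down(130).as_rotvec()))
E
```

```text
[-0.83, -0.4, 0.02] [0.0, 0.0, 0.29]
[-0.84, -0.36, 0.02] [0.0, 0.0, 0.29]
[-0.86, -0.33, 0.02] [0.0, 0.0, 0.29]
[-0.87, -0.29, 0.02] [0.0, 0.0, 0.29]
[-0.88, -0.26, 0.02] [0.0, 0.0, 0.29]
[-0.89, -0.22, 0.02] [0.0, 0.0, 0.29]
[-0.9, -0.18, 0.02] [0.0, 0.0, 0.29]
[-0.91, -0.15, 0.02] [0.0, 0.0, 0.29]
[-0.91, -0.11, 0.02] [0.0, 0.0, 0.29]
[-0.92, -0.07, 0.02] [0.0, 0.0, 0.29]
```

>>> play_rows([
  [0.5, [0, 0, -0.2], [0, 0, 0]],
  [0.5, [0, 0, -0.7], [0, 0, 0]],
  [0.5, [0, 0, -1], [0, 0, 0]],
  [0.5, [0, 0, -1], [0, 0, 0]],
])

```text
t: 25.35
tool_pos: [0.4372, 0.3468, 0.181]
tool_rot: [-1.326, -2.846, 0.004]
contact_force: [-0.2, -0.2, -1.6]
opening: 0.0606
grip_force: 66.7
```

>>> play_rows([
  [0.5, [-0.83, -0.4, 0.02], [0, 0, 0.29]],
  [0.5, [-0.84, -0.36, 0.02], [0, 0, 0.29]],
  [0.5, [-0.86, -0.33, 0.02], [0, 0, 0.29]],
  [0.5, [-0.87, -0.29, 0.02], [0, 0, 0.29]],
  [0.5, [-0.88, -0.26, 0.02], [0, 0, 0.29]],
  [0.5, [-0.89, -0.22, 0.02], [0, 0, 0.29]],
  [0.5, [-0.9, -0.18, 0.02], [0, 0, 0.29]],
  [0.5, [-0.91, -0.15, 0.02], [0, 0, 0.29]],
])

```text
t: 26.35
tool_pos: [0.5295, -0.0098, 0.172]
tool_rot: [-1.77, -2.594, 0.002]
contact_force: [0.5, 0.6, -2.2]
opening: 0.0604
grip_force: 66.7
```

>>> play_rows([
  [0.5, [-0.91, -0.11, 0.02], [0, 0, 0.29]],
  [0.5, [-0.92, -0.07, 0.02], [0, 0, 0.29]],
  [0.5, [0, 0, 0], [0, 0, 0]],
  [0.5, [0, 0, 0], [0, 0, 0]],
])

```text
t: 26.85
tool_pos: [0.5526, -0.0969, 0.1698]
tool_rot: [-1.871, -2.521, 0.002]
contact_force: [-0.3, 0.3, -2.4]
opening: 0.0603
grip_force: 66.7
```

```bash
python3 - <<'E'
from h import *
im,c,o=snap("wrist","w11"); print(o["tool_pos"],o["contact_force"],o["q"].round(2))
print(plan([.553,-.0973,.105],down(106.5)))
hsv=cv2.cvtColor(im,cv2.COLOR_BGR2HSV)
mr=cv2.inRange(hsv,(0,120,30),(8,255,255))|cv2.inRange(hsv,(170,120,30),(180,255,255)); n,l,st,ce=cv2.connectedComponentsWithStats(mr)
T=lambda t:o["tool_pos"]+Ro.from_rotvec(o["tool_rot"]).apply(t)
print([(st[i].tolist(),ce[i].round(1).tolist()) for i in range(1,n) if st[i,4]>15]); print(proj(c,[T([-.001,s*.037,.021]) for s in(-1,1)]).round(1), proj(c,[T([.008,s*.038,.021]) for s in(-1,1)]).round(1))
E
```

```text
[ 0.55262061 -0.09693943  0.1697745 ] [-0.29958501  0.34259854 -2.43966617] [-0.31 -0.05  1.82 -0.    1.37 -0.6 ]
(array([-0.018,  0.005,  1.297]), array([-0.014, -0.006,  0.046]))
[([203, 240, 18, 22, 270], [209.4, 249.2]), ([348, 240, 18, 22, 274], [358.2, 248.8])]
[[208.5 258.9]
 [359.8 258.8]] [[205.4 241.5]
 [362.9 241.4]]
```

>>> play_rows([
  [0.5, [-0.02, 0, 0.4], [-0.01, 0, 0.05]],
  [0.5, [0, 0, 0.4], [0, 0, 0]],
  [0.5, [0, 0, 0.3], [0, 0, 0]],
  [0.5, [0, 0, 0.15], [0, 0, 0]],
  [0.5, [0, 0, 0.1], [0, 0, 0]],
  [0.5, [0, 0, 0], [0, 0, 0]],
])

```text
t: 27.65
tool_pos: [0.5536, -0.0984, 0.1026]
tool_rot: [1.881, 2.516, 0.0]
contact_force: [0.3, -0.1, -0.8]
opening: 0.0609
grip_force: 66.7
```

>>> play_rows([
  [0.5, [0.02, 0, 0.07], [0, 0, 0]],
  [0.5, [0, 0, 0.06], [0, 0, 0]],
  [0.5, [0, 0, 0.03], [0, 0, 0]],
  [0.5, [0, 0, 0], [0, 0, 0]],
  [0.5, [0, 0, 0], [0, 0, 0]],
])

```text
t: 28.28
tool_pos: [0.5533, -0.0975, 0.0948]
tool_rot: [1.881, 2.516, 0.0]
contact_force: [0.6, -0.3, -2.0]
opening: 0.0605
grip_force: 66.7
```

>>> play_rows([
  [0.5, [0, 0, 0.03], [0, 0, 0]],
  [0.5, [0, 0, 0], [0, 0, 0]],
  [0.5, [0, 0, 0.03], [0, 0, 0]],
  [0.5, [0, 0, 0], [0, 0, 0]],
  [0.5, [0, 0, 0], [0, 0, 0]],
])

```text
t: 28.9
tool_pos: [0.5534, -0.0975, 0.0921]
tool_rot: [1.881, 2.516, 0.0]
contact_force: [-0.7, -0.3, 2.2]
opening: 0.0607
grip_force: 67.0
```

>>> play_rows([
  [0.5, [0, 0.003, 0], [0, 0, 0.8]],
  [0.5, [0, 0.003, 0], [0, 0, 0.8]],
  [0.5, [0, 0.003, 0], [0, 0, 0.8]],
  [0.5, [0, 0.003, 0], [0, 0, 0.8]],
  [0.5, [0, 0, 0], [0, 0, 0]],
])

```text
t: 29.52
tool_pos: [0.5543, -0.0976, 0.0922]
tool_rot: [2.39, 2.037, 0.001]
contact_force: [0.9, -1.0, 1.5]
opening: 0.0602
grip_force: 67.1
```

```bash
cat > st.py <<'E'
from h import *
from station import ctrl
o=ctrl.get_obs(); R=Ro.from_rotvec(o["tool_rot"]).as_matrix(); yaw=np.degrees(np.arctan2(R[1,0],R[0,0]))
print(round(o["t"],2),o["tool_pos"].round(4),"turned rad",round(np.radians(106.5-yaw),3),o["contact_force"].round(1),o["wrist_torque"].round(2),round(o["opening"],4),"q6",o["q"][5].round(2))
E
python3 st.py
```

```text
29.52 [ 0.5543 -0.0976  0.0922] turned rad 0.447 [ 0.9 -1.   1.5] [-0.04  0.08 -0.07] 0.0602 q6 -0.15
```

>>> play_rows([
  [0.5, [0, 0.003, 0.005], [0, 0, 0.8]],
  [0.5, [0, 0.003, 0.008], [0, 0, 0.8]],
  [0.5, [0, 0.003, 0.008], [0, 0, 0.8]],
  [0.5, [0, 0, 0], [0, 0, 0]],
])

```text
t: 30.02
tool_pos: [0.5548, -0.0976, 0.0913]
tool_rot: [2.695, 1.612, 0.002]
contact_force: [0.1, 0.3, 4.4]
opening: 0.0602
grip_force: 67.3
```

```bash
python3 st.py
```

```text
30.02 [ 0.5548 -0.0976  0.0913] turned rad 0.781 [0.1 0.3 4.4] [ 0.06  0.1  -0.09] 0.0602 q6 0.19
```

>>> play_rows([
  [0.5, [0, 0, 0.01], [0, 0, 0.8]],
  [0.5, [0, 0, 0.01], [0, 0, 0.8]],
  [0.5, [0, 0, 0.01], [0, 0, 0.8]],
  [0.5, [0, 0, 0.01], [0, 0, 0.8]],
  [0.5, [0, 0, 0], [0, 0, 0]],
], force=90)

```text
t: 30.65
tool_pos: [0.5552, -0.0975, 0.09]
tool_rot: [2.986, 0.975, 0.003]
contact_force: [-1.1, 1.0, 7.3]
opening: 0.0591
grip_force: 101.0
```

```bash
python3 st.py
```

```text
30.65 [ 0.5552 -0.0975  0.09  ] turned rad 1.228 [-1.1  1.   7.3] [ 0.2   0.16 -0.12] 0.0591 q6 0.63
```

>>> play_rows([
  [0.5, [0, 0, 0.01], [0, 0, 0.8]],
  [0.5, [0, 0, 0.01], [0, 0, 0.8]],
  [0.5, [0, 0, 0.01], [0, 0, 0.8]],
  [0.5, [0, 0, 0.01], [0, 0, 0.8]],
  [0.5, [0, 0, 0], [0, 0, 0]],
])

```text
t: 31.28
tool_pos: [0.5554, -0.0979, 0.0884]
tool_rot: [3.127, 0.289, 0.004]
contact_force: [-0.8, -0.3, 7.3]
opening: 0.0597
grip_force: 101.0
```

```bash
python3 st.py
```

```text
31.27 [ 0.5554 -0.0979  0.0884] turned rad 1.674 [-0.8 -0.3  7.3] [-0.05  0.23 -0.13] 0.0597 q6 1.08
```

>>> play_rows([
  [0.5, [0, 0, 0.01], [0, 0, 0.6]],
  [0.5, [0, 0, 0.01], [0, 0, 0.6]],
  [0.5, [0, 0, 0.005], [0, 0, 0.4]],
  [0.5, [0, 0, 0], [0, 0, 0]],
])

```text
t: 31.78
tool_pos: [0.5555, -0.098, 0.0875]
tool_rot: [3.14, -0.06, 0.004]
contact_force: [-1.8, 0.4, 8.8]
opening: 0.0598
grip_force: 101.2
```

```bash
python3 st.py
```

```text
31.77 [ 0.5555 -0.098   0.0875] turned rad 1.897 [-1.8  0.4  8.8] [-0.08  0.42 -0.07] 0.0598 q6 1.3
```

>>> play_rows([
  [0.5, [0, 0, 0.005], [0, 0, 0.4]],
  [0.5, [0, 0, 0.003], [0, 0, 0.4]],
  [0.5, [0, 0, 0], [0, 0, 0]],
])

```text
t: 32.15
tool_pos: [0.5553, -0.098, 0.0874]
tool_rot: [3.131, -0.234, 0.004]
contact_force: [-3.5, -0.3, 10.4]
opening: 0.0598
grip_force: 101.4
```

```bash
python3 st.py
```

```text
32.15 [ 0.5553 -0.098   0.0874] turned rad 2.008 [-3.5 -0.3 10.4] [-0.14  0.6   0.16] 0.0598 q6 1.41
```

>>> play_rows([
  [0.5, [0, 0, 0], [0, 0, 0.4]],
  [0.5, [0, 0, 0], [0, 0, 0.4]],
  [0.5, [0, 0, 0], [0, 0, 0]],
])

```text
t: 32.52
tool_pos: [0.5552, -0.0981, 0.0872]
tool_rot: [3.113, -0.405, 0.003]
contact_force: [-2.7, 0.2, 9.3]
opening: 0.0599
grip_force: 101.3
```

```bash
python3 st.py
```

```text
32.52 [ 0.5552 -0.0981  0.0872] turned rad 2.117 [-2.7  0.2  9.3] [-0.16  0.6   0.77] 0.0599 q6 1.52
```

>>> play_rows([
  [0.5, [0, 0, 0], [0, 0, 0.3]],
  [0.5, [0, 0, 0], [0, 0, 0]],
])

```text
t: 32.78
tool_pos: [0.5552, -0.0981, 0.0871]
tool_rot: [3.104, -0.469, 0.003]
contact_force: [-3.0, -0.5, 9.5]
opening: 0.0597
grip_force: 101.3
```

```bash
python3 st.py; python3 - <<'E'
from h import *
im,c,o=snap("wrist","w12")
hsv=cv2.cvtColor(im,cv2.COLOR_BGR2HSV)
mr=cv2.inRange(hsv,(0,120,30),(8,255,255))|cv2.inRange(hsv,(170,120,30),(180,255,255)); n,l,st,ce=cv2.connectedComponentsWithStats(mr)
print([(st[i].tolist(),ce[i].round(1).tolist()) for i in range(1,n) if st[i,4]>15])
E
```

```text
32.77 [ 0.5552 -0.0981  0.0871] turned rad 2.158 [-3.  -0.5  9.5] [-0.19  0.63  0.98] 0.0597 q6 1.57
[([347, 239, 8, 15, 48], [351.4, 244.7])]
```

>>> play_rows([
  [0.5, [0, 0, -0.03], [0, 0, 0]],
  [0.5, [0, 0, 0], [0, 0, 0]],
])

```text
t: 33.08
tool_pos: [0.555, -0.0981, 0.0872]
tool_rot: [3.104, -0.474, 0.004]
contact_force: [2.5, -2.8, 3.6]
opening: 0.0596
grip_force: 100.6
```

```bash
python3 st.py
```

```text
33.08 [ 0.555  -0.0981  0.0872] turned rad 2.162 [ 2.5 -2.8  3.6] [-0.6  -0.17  1.31] 0.0596 q6 1.57
```

>>> play_rows([
  [1, [0, 0, 0], [0, 0, 0]],
  [1, [0, 0, 0], [0, 0, 0]],
  [1, [0, 0, 0], [0, 0, 0]],
  [1, [0, 0, -0.3], [0, 0, 0]],
  [1, [0, 0, -0.8], [0, 0, 0]],
  [1, [0, 0, -1], [0, 0, 0]],
  [1, [-0.8, 0, -0.5], [0, 0, 0]],
  [1, [-0.8, 0, 0], [0, 0, 0]],
])

```text
t: 34.08
tool_pos: [0.479, -0.0736, 0.2213]
tool_rot: [3.104, -0.48, 0.012]
contact_force: [-0.1, -0.2, -0.3]
opening: 0.0855
grip_force: 0.0
```

>>> play_rows([
  [1, [-0.3, 0, 0], [0, 0, 0]],
  [1, [0, 0, 0], [0, 0, 0]],
  [1, [0, 0, 0], [0, 0, 0]],
])

```text
t: 34.45
tool_pos: [0.4642, -0.069, 0.2172]
tool_rot: [3.104, -0.48, 0.002]
contact_force: [0.6, -0.2, 0.0]
opening: 0.0853
grip_force: 0.0
```

```bash
python3 st.py; python3 - <<'E'
from h import *
im,c,o=snap("wrist","w13")
hsv=cv2.cvtColor(im,cv2.COLOR_BGR2HSV)
mr=cv2.inRange(hsv,(0,120,30),(8,255,255))|cv2.inRange(hsv,(170,120,30),(180,255,255)); n,l,st,ce=cv2.connectedComponentsWithStats(mr)
print("red",[(st[i].tolist(),ce[i].round(1).tolist(),onz(c,[ce[i]],.069)[0].round(4).tolist()) for i in range(1,n) if st[i,4]>8])
# bright flats (top facets) of the ring near expected top
q=proj(c,[[.5537,-.0983,.107]])[0]; print(q)
g=cv2.cvtColor(im,cv2.COLOR_BGR2GRAY); s=hsv[...,1]
x,y=q.astype(int)
m=((g>130)).astype(np.uint8); sub=m[max(0,y-70):y+70,x-70:x+70]; n,l,st,ce=cv2.connectedComponentsWithStats(sub)
print([(st[i].tolist(),(ce[i]+[x-70,max(0,y-70)]).round(1).tolist()) for i in range(1,n) if 30<st[i,4]<600])
im2,c2,o2=snap("side","s9"); q=proj(c2,[[.5537,-.0983,.09]])[0].astype(int); print(q)
E
```

```text
34.45 [ 0.4642 -0.069   0.2172] turned rad 2.166 [ 0.6 -0.2  0. ] [-0.03 -0.02 -0.02] 0.0853 q6 1.57
red []
[284.61477776  73.07264249]
[([80, 15, 25, 22, 265], [304.8, 28.3]), ([108, 56, 10, 26, 188], [326.7, 71.7]), ([125, 86, 9, 15, 49], [343.2, 96.6]), ([81, 97, 23, 20, 210], [305.5, 109.7]), ([39, 99, 24, 18, 195], [264.4, 110.4])]
[298 199]
```

```bash
python3 -c "
from station import ctrl
print(ctrl.finish_job())"
```

```text
the job is handed in; nothing more can be done
None
```

The amber glass is in the cell and released, and the ring is screwed about 2.1 rad clockwise, snug at 5 mm down. The green glass and the other things on the bench were left alone, and the job was handed in at about 34 s; the hand-in returned no verdict.

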